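Lock the jar carrier onto the bench shaker with its T-bolt

ROBOT

A 6-joint arm with a two-finger parallel gripper is mounted at the origin on the work surface. World frame = base frame: x ahead of the robot, y to its left, z up, the work surface at z = 0. Lengths are in m, angles in rad, forces in N, time in s.
With the tool pointing down it reaches from about 0.325 to 0.85 m from the base axis. Payload 4.4 kg.
Tool frame: the origin (TCP) lies at the centre of the arm's flange, where the gripper is bolted on; the fingertips stand 199 mm ahead of it and the grasp point (between the pads) lies 180 mm ahead of it (ctrl.tip_extent is the z of the fingertips in the tool frame, in m); z points along the fingers, y is the direction in which the jaws open and shut (so a half turn about z gives the same grasp; the last joint's range is limited). The gripper opens to 94 mm and grips with 3 to 60 N. Pads are 16 mm wide; open, the fingers measure 119 mm over their backs; the gripper's body (75 mm by 177 mm) begins 78 mm behind the grasp point.
Start: joints at [1.052, 0.207, 1.542, -0, 1.393, -0.15], TCP at [0.207, 0.536, 0.405] pointing down, gripper open.
Joint ranges: [-2.73, 2.73], [-0.86, 2.22], [0.23, 2.46], [-1.11, 4.25], [0.08, 2.63], [-2.82, 2.82]. Speed limits (rad/s): [2.79, 2.79, 3.14, 3.14, 3.14, 3.14].

INTERFACE

Orientations are given as a rotation vector (axis times angle).
In Python, from cell import monitor, viewer, workorder, ctrl gives the robot as it stands.
- The arm moves only by the tool servo_tool, never from a script. Its argument "motion" is a list that holds one entry, the list of rows, each a list of 6 numbers: the shift along the world's x, y, z in m, then the turn, a rotation vector about the world's x, y, z in degrees. A call has 1 to 10 rows; each row shifts and turns the pose as measured when the row begins; what a row does not reach is not made up. A row lasts 1/10 s, in which the tool goes at most 50 mm and 8.59 degrees, less where a joint would pass 70% of its speed; a pose out of reach is approached as far as the arm can. A call is refused whole if a number of a shift passes 0.05 or a number of a turn 8.59, either way. A call with a gripper value outside its range is refused whole. "hand" is the closure, from -1 (fully open) to 1 (shut), set as the call begins (left out, the last holds). The fingers move at their own pace and stop on an object; the grip force is fixed at half the most. Time passes only in rows, so rows that do not move let the fingers close. It gives the time, the measured TCP pose, the force and the opening at its end, in the units of the state.
- monitor.read_state(): the state, without advancing time (a new reading comes with each control period).
- viewer.grab_frame(name): name is "scene" or "top"; returns a dict with "image" (420x560x3 uint8, blue, green, red), "z_map" (420x560 float32, m along the optical axis (not along the pixel's ray), 0 where there is no reading), "fx", "fy", "cx", "cy" (pixels), "k1" (the pictures are not rectified: a ray, as slopes to the right and down, at radius r is drawn at 1 + k1 r^2 times it, then the intrinsics apply), "xyz" and "rotation" of the camera in the world. Camera axes: x right, y up, looking along -z (the intrinsics and any distortion apply to the point x, -y, -z); pixel columns grow to the right and rows downward; lengths in m; the calibration is good to about 2 mm. A picture is of the moment at which its call begins.
- workorder.job_done(): hands the job in, once; it reports no verdict.
The state is a dict: "time_s": time; "q": joint angles; "joint_velocities": joint speeds; "effort": joint torques, N m; "eef_pos": TCP position; "tcp_rot": TCP orientation; "force": force on the tool from outside, world axes, zero at the start; "ft_torque": the same for the moment, N m; "gripper_width": finger opening in m.
Only numpy, scipy, OpenCV 4.12 (cv2) and the standard library are available. Lean on these libraries where they do the work, as an engineer would, in place of code of your own. Each camera call takes 0.05 s, during which the arm holds its last target.

TASK

Lock the jar carrier onto the bench shaker: take the wing-handled T-bolt from the rack, pass its head straight down through the slot in the middle of the carrier, press it down gently against the carrier's soft buffers and turn it a quarter turn clockwise (seen from above) to its stop. Let it rise into its seat and let go, so that the bolt alone holds the carrier down. Force nothing, and leave the round-knobbed pin, the bottle and the beaker alone.

Things in the scene. Friction and masses are not known exactly. Their poses are not given: they have to be found in the camera images.
- bolt_grip (a point): Centre of the T-bolt's wing handle (loose, about 120 g, upright, z up its axis): a black plate 44 mm long (x) x 14 mm thick (y) x 40 mm high; grip it across its thickness here or up to 10 mm higher. Below it a steel flange 42 mm across, 20 to 25 mm below this point. At the start the flange rests on the rack, the wing within 40 degrees of the rack's x axis.
- bolt_head (a point): Centre of the same bolt's hammer head, 47 mm below bolt_grip: a steel bar 30 mm long (x, parallel to the wing) x 9 mm wide x 8 mm high, its lower edges broken by only 0.3 mm. Between flange and head is a round shank 9 mm thick, 18 mm long. The tip of the head is 51 mm below bolt_grip.
- middle (a point): Fixed point over the middle of the shaker's housing, level with the free carrier's upper surface. The carrier's slot is here, but up to 4.5 mm off in x and in y: carrier and platform rest wherever the orbiting drive stopped (it holds them firmly). x along the slot. Straight-sided slot 32 x 11 mm, no chamfer, plate 6 mm thick. 10 mm below it the platform, 6 mm thick, has a slot 37 x 15 mm in line.
- carrier (a joint): How far (m) the jar carrier is pressed straight down on its buffers: 0 free, 0.008 hard down on the platform. It gives from about 4 N, then 1 N more per mm (12 N fully down); over 25 N on it (or over 0.3 N m at the bolt's stop) is forcing it. With the flange on the carrier, the bolt's head comes just clear below the platform at 4 mm down.
- shaker: Bench shaker, fixed, white housing 262 x 232 x 80 mm; origin on the bench, 127 mm straight below middle; x along the slot. Four jars, lids 48 mm above the carrier, 111 mm from the slot. Under the platform (25 mm free) the head turning clockwise passes ribs 3 mm deep (carrier over 7 mm down), then meets deep stops after a quarter turn; let up there it seats between them, carrier 4 mm down.
- rack: Accessory rack of bent aluminium sheet, fixed, 70 (x) x 196 (y) x 60 mm high, open below. Origin on the bench under its middle. Two round 35 mm holes at y = +45 and -45 mm; one holds the T-bolt (2.5 mm of play), the other the round-knobbed pin.
- pin_knob (a point): Middle of the round black knob (30 mm across, 24 mm high) of a plain pin hanging in the rack's other hole. Not needed; leave it.
- amber: Small amber glass bottle with red cap, 58 mm across, 125 mm tall, standing loose; origin under its base. Leave it.
- beaker: Glass beaker, 68 mm across, 85 mm tall, standing loose; origin under its base. Leave it.

How it is judged:
By the outcome, as a careful person would: the job done as asked, in the order asked, and still so for the second after the job is handed in, with the robot touching nothing.
It also fails if it takes over 72 s, if anything falls off the work surface, if the arm or the gripper's body presses on something with over 40 N, if the wrist force passes 120 N, or if a joint passes its speed limit or range.

## Working session

There is one attempt and no reset: what is moved stays moved. The work goes in short steps, Python scripts to look and compute and a tool call to move; the robot and the scene stay as the last step left them, time stands still between calls to the robot, and variables do not carry over. Pictures are saved under pics/ and viewed, and the job is handed in when it is done.

Besides the shell and the picture viewer there is one more tool, called after ">>>" as name(argument=value, ...) on one line, values as JSON. servo_tool: Moves the arm, as the interface text tells. Its arguments: {"type":"object","properties":{"motion":{"type":"array","items":{"type":"array","items":{"type":"array","items":{"type":"number"}}}},"hand":{"type":"number"}},"required":["motion"]}

```bash
ls; mkdir -p pics
cat > h.py <<'E'
import numpy as np, cv2
from cell import monitor, viewer, workorder, ctrl
E
python3 - <<'E'
from h import *
s=monitor.read_state()
for k,v in s.items(): print(k,np.round(v,4))
print(ctrl.tip_extent)
for n in("scene","top"):
    f=viewer.grab_frame(n); cv2.imwrite(f"pics/{n}0.png",f["image"]); np.savez(f"{n}0.npz",**f)
    print(n,{k:np.round(v,4) for k,v in f.items() if k not in("image","z_map")})
E
```

```text
pics
time_s 0.0
q [ 1.0515  0.2074  1.5429 -0.      1.3935 -0.1505]
joint_velocities [ 0.0002  0.0004 -0.0005  0.0002 -0.0003 -0.0003]
effort [ 2.40000e-03 -3.70868e+01 -2.81425e+01  7.00000e-02  3.59000e-02
 -2.00000e-04]
eef_pos [0.2071 0.536  0.4035]
tcp_rot [-0.5759 -3.0876  0.0033]
force [0.0639 0.1927 0.5962]
ft_torque [-0.0332  0.0355  0.0108]
gripper_width 0.0938
0.1992
scene {'fx': np.float64(381.7663), 'fy': np.float64(381.7663), 'cx': np.float64(279.8575), 'cy': np.float64(208.3021), 'k1': np.float64(-0.0014), 'xyz': array([0.8798, 0.4728, 0.9008]), 'rotation': array([0.2458, 0.7645, 2.3771])}
top {'fx': np.float64(533.9457), 'fy': np.float64(533.9457), 'cx': np.float64(285.1739), 'cy': np.float64(206.8919), 'k1': np.float64(-0.1182), 'xyz': array([ 0.2609, -0.0175,  1.9059]), 'rotation': array([ 0.1193, -0.1175, -1.5887])}
```

View pics/scene0.png

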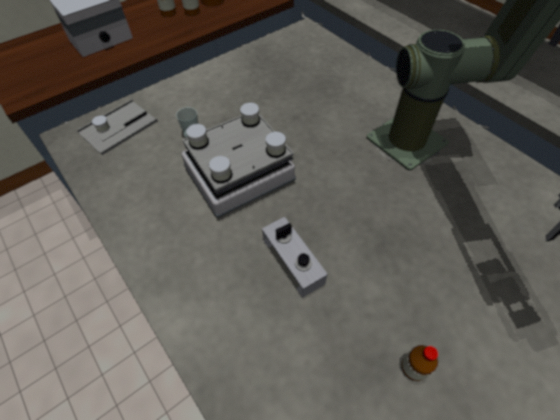

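View pics/top0.png

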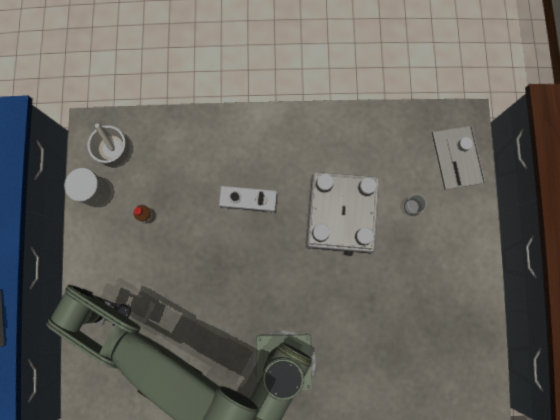

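```bash
cat >> h.py <<'E'
from scipy.spatial.transform import Rotation as R
def ld(n): 
    d=np.load(n); return {k:d[k] for k in d}
def proj(f,P):
    P=np.atleast_2d(P); c=(P-f["xyz"])@R.from_rotvec(f["rotation"]).as_matrix()
    x=c[:,0]/-c[:,2]; y=-c[:,1]/-c[:,2]; r2=x*x+y*y; s=1+f["k1"]*r2
    return np.c_[f["fx"]*x*s+f["cx"],f["fy"]*y*s+f["cy"]]
def ray(f,uv):
    uv=np.atleast_2d(uv).astype(float); xd=(uv[:,0]-f["cx"])/f["fx"]; yd=(uv[:,1]-f["cy"])/f["fy"]
    x,y=xd.copy(),yd.copy()
    for _ in range(20):
        s=1+f["k1"]*(x*x+y*y); x,y=xd/s,yd/s
    return np.c_[x,-y,-np.ones_like(x)]@R.from_rotvec(f["rotation"]).as_matrix().T
def onz(f,uv,z):
    d=ray(f,uv); t=(z-f["xyz"][2])/d[:,2]; return f["xyz"]+d*t[:,None]
def pts(f):
    h,w=f["z_map"].shape; v,u=np.mgrid[:h,:w]; d=ray(f,np.c_[u.ravel(),v.ravel()])
    return (f["xyz"]+d*f["z_map"].ravel()[:,None]).reshape(h,w,3)
def tri(fs,uvs):
    A=np.zeros((3,3));b=np.zeros(3)
    for f,uv in zip(fs,uvs):
        d=ray(f,uv)[0]; d/=np.linalg.norm(d); M=np.eye(3)-np.outer(d,d); A+=M; b+=M@f["xyz"]
    p=np.linalg.solve(A,b); return p,[np.linalg.norm(np.cross(p-f["xyz"],(lambda d:d/np.linalg.norm(d))(ray(f,uv)[0]))) for f,uv in zip(fs,uvs)]
def crop(img,x0,y0,w,h,s,name):
    c=img[y0:y0+h,x0:x0+w]; cv2.imwrite(name,cv2.resize(c,None,fx=s,fy=s,interpolation=cv2.INTER_CUBIC))
E
python3 - <<'E'
from h import *
S=ld("scene0.npz");T=ld("top0.npz")
crop(S["image"],170,90,140,105,5,"pics/c1.png"); crop(S["image"],250,205,90,90,6,"pics/c2.png")
crop(T["image"],300,165,90,90,6,"pics/c3.png"); crop(T["image"],210,175,80,50,9,"pics/c4.png")
Ps=pts(S);Pt=pts(T)
for n,P,l in(("s",Ps,[(237,147),(250,158),(284,228),(303,259),(294,245),(350,250),(220,163),(196,132),(250,108),(275,138)]),("t",Pt,[(344,210),(355,210),(261,197),(235,196),(250,197),(280,260),(324,182)])):
    for u,v in l: print(n,u,v,np.round(P[v,u],4))
E
```

```text
s 237 147 [ 0.507  -0.2225  0.1119]
s 250 158 [ 0.5089 -0.1537  0.1251]
s 284 228 [0.5686 0.0734 0.1046]
s 303 259 [0.5809 0.162  0.0883]
s 294 245 [0.5621 0.1057 0.058 ]
s 350 250 [ 0.4317  0.1851 -0.001 ]
s 220 163 [ 0.6023 -0.1481  0.1738]
s 196 132 [ 0.5921 -0.2852  0.1738]
s 250 108 [ 0.4201 -0.2725  0.1749]
s 275 138 [ 0.4375 -0.1317  0.174 ]
t 344 210 [ 0.521  -0.2205  0.0897]
t 355 210 [ 0.5156 -0.2542  0.1218]
t 261 197 [0.5702 0.0638 0.1024]
t 235 196 [0.5768 0.1537 0.0956]
t 250 197 [0.5783 0.1043 0.0603]
t 280 260 [ 0.359   0.0041 -0.0023]
t 324 182 [ 0.6032 -0.1481  0.1773]
```

View pics/c1.png

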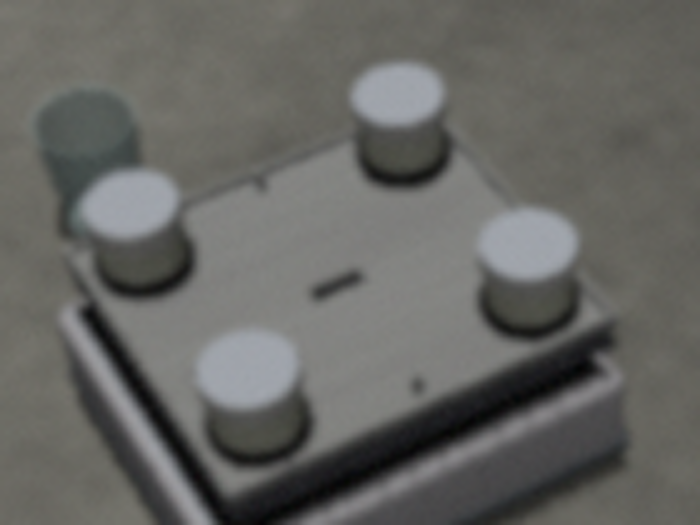

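View pics/c2.png

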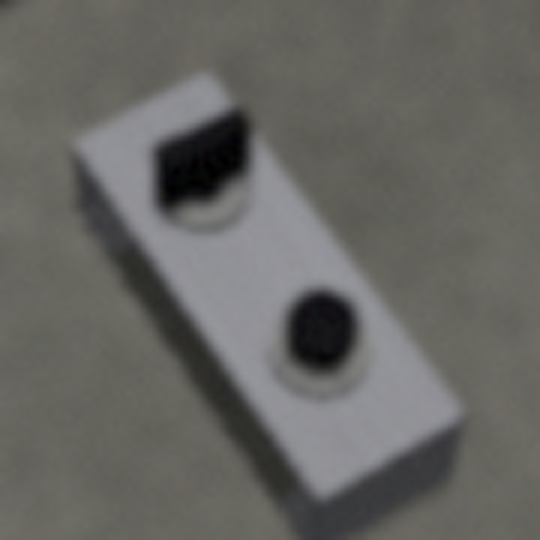

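View pics/c3.png

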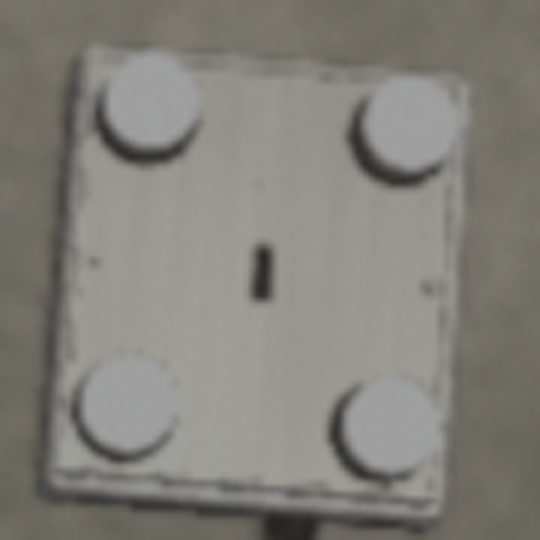

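View pics/c4.png

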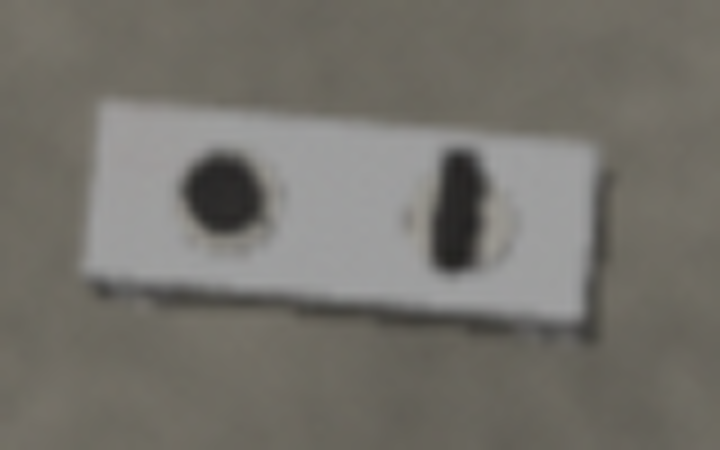

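```bash
cat >> h.py <<'E'
from scipy.optimize import minimize
def mask(f,polys,win,ss=8):
    x0,y0,w,h=win; m=np.zeros((h*ss,w*ss),np.uint8)
    for P in polys:
        uv=(proj(f,P)-[x0,y0]+.5)*ss-.5
        cv2.fillConvexPoly(m,cv2.convexHull(np.round(uv*16).astype(np.int32)),255,shift=4)
    return m.astype(np.float32)/255
def resid(f,polys,win,sig,ss=8,lin=True,ignore=None):
    x0,y0,w,h=win
    m=cv2.GaussianBlur(mask(f,polys,win,ss),(0,0),sig*ss); m=m.reshape(h,ss,w,ss).mean((1,3)).ravel()
    g=cv2.cvtColor(f["image"][y0:y0+h,x0:x0+w],cv2.COLOR_BGR2GRAY).astype(float).ravel()
    k=np.ones(g.size,bool) if ignore is None else ~ignore.ravel()
    v,u=np.mgrid[:h,:w]
    A=np.c_[np.ones(g.size),m,u.ravel(),v.ravel()][k]; c,*_=np.linalg.lstsq(A,g[k],rcond=None)
    return np.mean((A@c-g[k])**2),c
def box(x,y,z,yaw,lx,ly,lz):
    c,s=np.cos(yaw),np.sin(yaw); B=np.array([[i,j,k] for i in(-.5,.5) for j in(-.5,.5) for k in((-.5,.5) if lz else (0,))])*[lx,ly,lz]
    return np.c_[x+c*B[:,0]-s*B[:,1],y+s*B[:,0]+c*B[:,1],z+B[:,2]]
def fit(fun,x0,step):
    S=np.vstack([x0]+[np.array(x0)+np.eye(len(x0))[i]*step[i] for i in range(len(x0))])
    r=minimize(fun,x0,method="Nelder-Mead",options=dict(initial_simplex=S,xatol=1e-5,fatol=1e-5,maxiter=600)); return r.x,r.fun
E
python3 - <<'E'
from h import *
S=ld("scene0.npz");T=ld("top0.npz")
def win(f,p,r): u,v=np.round(proj(f,p)[0]).astype(int); return (u-r,v-r,2*r+1,2*r+1)
for n,f,r in(("scene",S,11),("top",T,8)):
    w=win(f,[.513,-.222,.127],r)
    for zs in(.127,.125):
        fun=lambda p:resid(f,[box(p[0],p[1],zs,p[2],.032,.011,0)],w,abs(p[3])+.2)[0]
        x,e=fit(fun,[.513,-.222,0,.5],[.004,.004,.1,.3]); print(n,zs,np.round(x,4),np.degrees(x[2]),e)
    # wing
    w=win(f,[.572,.065,.09],r+6)
    fun=lambda p:resid(f,[box(p[0],p[1],.085,p[2],.044,.014,.04)],w,abs(p[3])+.2)[0]
    x,e=fit(fun,[.57,.066,0,.5],[.004,.004,.15,.3]); print(n,"wing",np.round(x,4),np.degrees(x[2]),e)
def lids(f,z,r=.019):
    pass
# carrier & rack heights from depth
Ps=pts(S)
for z0,z1,nm in((.12,.135,'carrier'),(.055,.065,'rack'),(.168,.18,'lid'),(-.01,.01,'bench')):
    m=(Ps[...,2]>z0)&(Ps[...,2]<z1)&(Ps[...,0]>.35)&(Ps[...,0]<.7)&(Ps[...,1]>-.36)&(Ps[...,1]<.25)
    print(nm,m.sum(),np.median(Ps[m][:,2]))
    if nm in('rack','carrier'):
        q=Ps[m][:,:2].astype(np.float32); print(cv2.minAreaRect(q))
    if nm=='lid':
        n,l=cv2.connectedComponents(m.astype(np.uint8))
        for i in range(1,n):
            if (l==i).sum()>100: print(Ps[l==i].mean(0),cv2.minEnclosingCircle(Ps[l==i][:,:2].astype(np.float32)))
E
```

```text
scene 0.127 [ 0.5136 -0.2109 -0.0987  0.5574] -5.654372169675888 3.2145240965640594
scene 0.125 [ 0.5127 -0.2127 -0.0962  0.5809] -5.510847390526872 3.2004536918777524
scene wing [ 0.5684  0.0718 -0.0053  0.7517] -0.30238752651391776 558.8388986838281
top 0.127 [ 0.5153 -0.2138 -0.0456  0.4328] -2.6109080245108105 11.506076577671266
top 0.125 [ 0.516  -0.214  -0.0515  0.4496] -2.9512055644590296 11.400040999947143
top wing [ 0.569   0.0665 -0.1229  0.2719] -7.0444596046662955 674.0459486585823
carrier 3595 0.12623287593368004
((0.5145367383956909, -0.21117204427719116), (0.21798577904701233, 0.24085742235183716), 83.7556381225586)
rack 1799 0.059241430031513276
((0.5283459424972534, -0.06520688533782959), (0.24635690450668335, 0.5538660883903503), 6.743388652801514)
lid 970 0.1738260532163769
[ 0.42505101 -0.27134194  0.17359455] ((0.42422428727149963, -0.27369260787963867), 0.029080115258693695)
[ 0.59105192 -0.28980446  0.17347324] ((0.5894662141799927, -0.2911194860935211), 0.028512991964817047)
[ 0.44079563 -0.12895932  0.17362505] ((0.44047480821609497, -0.1312708556652069), 0.02830057218670845)
[ 0.6067599  -0.14651697  0.17367838] ((0.605627179145813, -0.1484038084745407), 0.02860516868531704)
bench 13890 -0.0009287625605093885
```

```bash
cat >> h.py <<'E'
def win(f,p,r): u,v=np.round(proj(f,p)[0]).astype(int); return (u-r,v-r,2*r+1,2*r+1)
def clipf(f,t): 
    g=dict(f); g["image"]=np.minimum(f["image"],t); return g
E
python3 - <<'E'
from h import *
S=ld("scene0.npz");T=ld("top0.npz")
for n,f,r in(("scene",S,13),("top",T,10)):
    w=win(f,[.570,.069,.085],r)
    x0,y0,W,H=w; g=cv2.cvtColor(f["image"][y0:y0+H,x0:x0+W],cv2.COLOR_BGR2GRAY); print(g.min()); print(g[::2,::2])
    for t in(90,75):
      for y0 in(-.3,0,.3):
        F=clipf(f,t)
        fun=lambda p:resid(F,[box(p[0],p[1],.085,p[2],.044,.014,.04)],w,abs(p[3])+.2)[0]
        x,e=fit(fun,[.57,.068,y0,.5],[.004,.004,.15,.3]); print(n,t,np.round(x,4),np.degrees(x[2]),e)
Ps=pts(S)
m=(Ps[...,2]>.055)&(Ps[...,2]<.064)&(Ps[...,0]>.5)&(Ps[...,0]<.65)&(Ps[...,1]>-.0)&(Ps[...,1]<.25)
print(cv2.minAreaRect(Ps[m][:,:2].astype(np.float32)))
E
```

```text
0
[[100  96  96  96 102 117 132 136 114  92  92  95  96  98]
 [101  96  98 113 132 140 145 144 136 104  93  93  95  97]
 [105 114 132 141 144 142 142 145 137 107  85  94  98  98]
 [131 140 145 146 145 143 138 118  81  40  47  88  98  98]
 [144 145 142 144 135 118  82  41  20  18  24  84 102  97]
 [144 146 141 107  68  38  22  18  15   8  23 106 108  98]
 [147 144 129  53  24  19  14   7   4   6  25 114 130 103]
 [146 146 132  53  17   9   1   0   7   5  40 120 144 121]
 [146 147 136  52   6   8   6   8  12  43  80 132 149 141]
 [145 146 135  55   1   5  10   7  46  99 117 137 148 149]
 [142 146 135  62  19  45  61  64 100 125 122 138 147 148]
 [119 145 142 105  73 102 121 122 127 120 123 144 146 149]
 [ 85 134 146 135 117 113 114 112 108 119 140 147 146 148]
 [ 66  98 139 148 145 140 135 134 137 144 148 147 148 146]]
scene 90 [ 0.5678  0.0707 -0.0188  1.4863] -1.0790688726095388 177.51232032428578
scene 90 [ 0.568   0.0707 -0.0039  1.5615] -0.2211400466594832 175.12866220933785
scene 90 [ 0.5683  0.0708 -0.0156  1.5974] -0.8958961811949558 176.34954674218167
scene 75 [ 0.5681  0.0712
[... 608 characters left out ...]
56  92  48  87 139 156 158 159]
 [158 158 159 158 156 147 155 158 158 158 158]
 [119 122 132 140 153 154 155 155 156 157 158]]
top 90 [ 0.5691  0.0666 -0.102   0.5029] -5.844387177667287 36.25597762719766
top 90 [ 0.5692  0.0666 -0.1082  0.5699] -6.19918798597726 36.44508795825175
top 90 [ 0.5692  0.0667 -0.1028  0.5276] -5.887647260026926 36.396573812636696
top 75 [ 0.5688  0.0667 -0.0851  0.6077] -4.876033616445343 21.731662235391276
top 75 [ 0.5691  0.0667 -0.0832  0.6295] -4.769157244801789 21.76590539791141
top 75 [ 0.5691  0.0666 -0.0844  0.6174] -4.834296299058717 21.71527399138163
((0.574889063835144, 0.11586698889732361), (0.19720716774463654, 0.07110989093780518), 83.3498306274414)
```

Run:
```python
from h import *
s=monitor.read_state()
print(np.round(R.from_rotvec(s["tcp_rot"]).as_matrix(),3))
```

```text
[[-0.933  0.361 -0.001]
 [ 0.361  0.933 -0.002]
 [ 0.    -0.002 -1.   ]]
```

>>> servo_tool(motion=[[[0.028,-0.036,0,0,0,2],[0.028,-0.036,0,0,0,2],[0.028,-0.036,0,0,0,2],[0.028,-0.036,0,0,0,2],[0.028,-0.036,0,0,0,2],[0.028,-0.036,0,0,0,2],[0.028,-0.036,0,0,0,2],[0.028,-0.036,0,0,0,2],[0.028,-0.036,0,0,0,0],[0.028,-0.036,0,0,0,0]]], hand=-1)

```text
time_s: 1.1
eef_pos: [0.4891, 0.1646, 0.3989]
tcp_rot: [-0.101, -3.134, 0.007]
force: [1.0, 0.8, 0.1]
gripper_width: 0.0938
```

>>> servo_tool(motion=[[[0.02,-0.024,0,0,0,-1.3],[0.02,-0.024,0,0,0,0],[0.02,-0.024,0,0,0,0],[0.0195,-0.024,0,0,0,0],[0,0,-0.03,0,0,0],[0,0,-0.03,0,0,0],[0,0,0,0,0,0]]])

```text
time_s: 1.8
eef_pos: [0.5741, 0.0566, 0.3349]
tcp_rot: [-0.156, -3.13, 0.009]
force: [-1.2, 0.9, -0.5]
gripper_width: 0.0939
```

Run:
```python
from h import *
s=monitor.read_state(); print(s["time_s"],s["eef_pos"],np.degrees(s["q"]).round(1)); print(np.round(R.from_rotvec(s["tcp_rot"]).as_matrix(),4))
for n in("scene","top"):
    f=viewer.grab_frame(n); np.savez(f"{n}1.npz",**f)
    u,v=np.round(proj(f,[.5685,.0685,.1])[0]).astype(int); r=40 if n=="top" else 60
    crop(f["image"],max(0,u-r),max(0,v-r),2*r,2*r,5,f"pics/{n}1.png")
```

```text
1.8 [0.57408075 0.05664305 0.33489381] [ -2.9  15.9  91.9  -0.4  72.6 -87.1]
[[-0.995   0.0992 -0.0078]
 [ 0.0993  0.995  -0.0057]
 [ 0.0072 -0.0064 -1.    ]]
```

View pics/scene1.png

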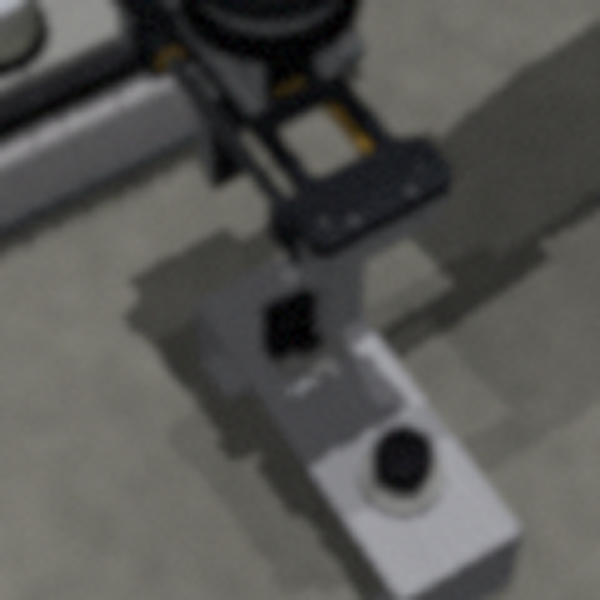

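>>> servo_tool(motion=[[[-0.0055,0.012,0,0.33,-0.45,0.5],[0,0,0,0,0,0],[0,0,0,0,0,0]]])

```text
time_s: 2.2
eef_pos: [0.5704, 0.0712, 0.3437]
tcp_rot: [0.137, 3.124, 0.002]
force: [-0.3, -0.8, 0.4]
gripper_width: 0.094
```

```bash
cat >> h.py <<'E'
def st(show=True):
    s=monitor.read_state(); M=R.from_rotvec(s["tcp_rot"]).as_matrix()
    g=np.array(s["eef_pos"])+.18*M[:,2]
    z=M[:,2]; print("t",round(s["time_s"],2),"tcp",np.round(s["eef_pos"],4),"grasp",np.round(g,4),"wyaw",round(np.degrees(np.arctan2(-M[1,0],-M[0,0])),2),"tiltfix deg x,y",np.round(np.degrees([-z[1],z[0]]),2),"F",np.round(s["force"],1),"M",np.round(s["ft_torque"],2),"w",round(s["gripper_width"],4))
    return s,M,g
E
python3 - <<'E'
from h import *
st()
E
```

```text
t 2.2 tcp [0.5704 0.0712 0.3437] grasp [0.5731 0.0713 0.1637] wyaw -5.01 tiltfix deg x,y [-0.04  0.86] F [-0.3 -0.8  0.4] M [ 0.01  0.01 -0.02] w 0.094
```

>>> servo_tool(motion=[[[0,0,0,0,0,0],[0,0,0,0,0,0],[0,0,0,0,0,0]]])

```text
time_s: 2.5
eef_pos: [0.5707, 0.072, 0.3463]
tcp_rot: [0.134, 3.119, 0.002]
force: [0.2, 0.2, 0.4]
gripper_width: 0.0941
```

Run:
```python
from h import *
st()
```

```text
t 2.5 tcp [0.5707 0.072  0.3463] grasp [0.5742 0.0721 0.1663] wyaw -4.93 tiltfix deg x,y [-0.02  1.11] F [0.2 0.2 0.4] M [0.   0.03 0.01] w 0.0941
```

>>> servo_tool(motion=[[[-0.001,-0.0015,0,0,0.6,0],[-0.001,-0.001,0,0,0.4,0],[0,0,0,0,0,0],[0,0,0,0,0,0]]])

```text
time_s: 2.9
eef_pos: [0.5686, 0.0689, 0.3462]
tcp_rot: [0.136, 3.139, 0.0]
force: [0.4, 0.4, 0.8]
gripper_width: 0.0938
```

Run:
```python
from h import *
st()
```

```text
t 2.9 tcp [0.5686 0.0689 0.3462] grasp [0.5686 0.069  0.1662] wyaw -4.96 tiltfix deg x,y [-0.02  0.01] F [0.4 0.4 0.8] M [ 0.04 -0.01  0.01] w 0.0938
```

>>> servo_tool(motion=[[[0,0,-0.015,0,0,0],[0,0,-0.015,0,0,0],[0,0,-0.015,0,0,0],[0,0,-0.01,0,0,0],[0,0,-0.005,0,0,0],[0,0,-0.001,0,0,0],[0,0,0,0,0,0],[0,0,0,0,0,0]]])

```text
time_s: 3.7
eef_pos: [0.5678, 0.0688, 0.2789]
tcp_rot: [-0.136, -3.137, -0.001]
force: [-0.3, -0.9, -0.4]
gripper_width: 0.094
```

Run:
```python
from h import *
st()
for n in("scene","top"):
    f=viewer.grab_frame(n); np.savez(f"{n}1.npz",**f)
    u,v=np.round(proj(f,[.5685,.0685,.1])[0]).astype(int); r=40 if n=="top" else 50
    crop(f["image"],max(0,u-r),max(0,v-r),2*r,2*r,5,f"pics/{n}2.png")
```

```text
t 3.7 tcp [0.5678 0.0688 0.2789] grasp [0.5675 0.0688 0.0989] wyaw -4.98 tiltfix deg x,y [-0.03 -0.12] F [-0.3 -0.9 -0.4] M [ 0.04  0.01 -0.02] w 0.094
```

View pics/scene2.png

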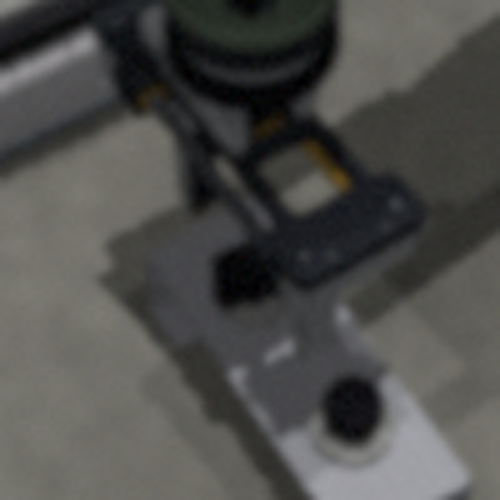

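>>> servo_tool(motion=[[[0,0,-0.004,0,0,0],[0,0,-0.004,0,0,0],[0,0,0,0,0,0],[0,0,0,0,0,0],[0,0,0,0,0,0]]])

```text
time_s: 4.3
eef_pos: [0.5685, 0.0688, 0.2719]
tcp_rot: [0.136, 3.137, 0.001]
force: [-0.1, 0.0, -0.6]
gripper_width: 0.0936
```

Run:
```python
from h import *
st()
```

```text
t 4.3 tcp [0.5685 0.0688 0.2719] grasp [0.5687 0.0688 0.0919] wyaw -4.98 tiltfix deg x,y [-0.02  0.08] F [-0.1  0.  -0.6] M [0.05 0.05 0.01] w 0.0936
```

>>> servo_tool(motion=[[[0,0,0,0,0,0],[0,0,0,0,0,0],[0,0,0,0,0,0],[0,0,0,0,0,0],[0,0,0,0,0,0],[0,0,0,0,0,0]]], hand=0.56)

```text
time_s: 4.9
eef_pos: [0.5686, 0.0687, 0.2722]
tcp_rot: [0.136, 3.137, 0.001]
force: [-1.2, 0.4, -0.6]
gripper_width: 0.0496
```

Run:
```python
from h import *
st()
f=viewer.grab_frame("scene"); crop(f["image"],215,180,120,110,5,"pics/s3.png")
```

```text
t 4.9 tcp [0.5686 0.0687 0.2722] grasp [0.569  0.0688 0.0922] wyaw -4.98 tiltfix deg x,y [-0.02  0.11] F [-1.2  0.4 -0.6] M [-0.05  0.02 -0.07] w 0.0496
```

View pics/s3.png

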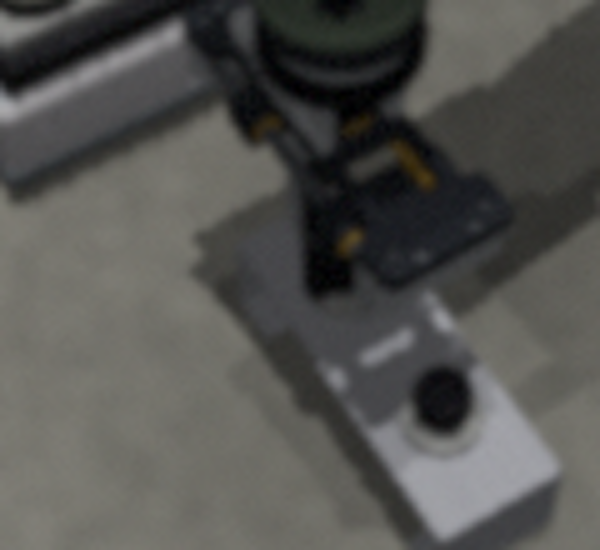

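Still closing; wing is seen between the jaws at about (330,270). Continue closing.

>>> servo_tool(motion=[[[0,0,0,0,0,0],[0,0,0,0,0,0],[0,0,0,0,0,0],[0,0,0,0,0,0],[0,0,0,0,0,0],[0,0,0,0,0,0]]], hand=1)

```text
time_s: 5.55
eef_pos: [0.5686, 0.0687, 0.2722]
tcp_rot: [0.136, 3.137, 0.0]
force: [-0.5, 0.2, -0.1]
gripper_width: 0.0138
```

Run:
```python
from h import *
st()
```

```text
t 5.55 tcp [0.5686 0.0687 0.2722] grasp [0.5689 0.0687 0.0922] wyaw -4.97 tiltfix deg x,y [-0.01  0.11] F [-0.5  0.2 -0.1] M [-0.01  0.04  0.01] w 0.0138
```

>>> servo_tool(motion=[[[0,0,0.005,0,0,0],[0,0,0.01,0,0,0],[0,0,0.015,0,0,0],[0,0,0.02,0,0,0],[0,0,0.02,0,0,0],[0,0,0.015,0,0,0],[0,0,0.01,0,0,0],[0,0,0.005,0,0,0],[0,0,0,0,0,0],[0,0,0,0,0,0]]])

```text
time_s: 6.55
eef_pos: [0.5674, 0.0688, 0.3785]
tcp_rot: [0.137, 3.137, 0.001]
force: [0.1, 0.2, -1.2]
gripper_width: 0.0136
```

Run:
```python
from h import *
st()
```

```text
t 6.55 tcp [0.5674 0.0688 0.3785] grasp [0.5678 0.069  0.1985] wyaw -4.98 tiltfix deg x,y [-0.03  0.11] F [ 0.1  0.2 -1.2] M [0.05 0.02 0.07] w 0.0136
```

>>> servo_tool(motion=[[[-0.003,-0.015,0.002,0,0,-0.4],[-0.006,-0.032,0.002,0,0,-0.4],[-0.008,-0.04,0.002,0,0,-0.4],[-0.008,-0.04,0.001,0,0,0],[-0.008,-0.04,0,0,0,0],[-0.006,-0.032,0,0,0,0],[-0.005,-0.025,0,0,0,0],[-0.003,-0.015,0,0,0,0],[0,0,0,0,0,0],[0,0,0,0,0,0]]])

```text
time_s: 7.55
eef_pos: [0.5113, -0.1849, 0.3775]
tcp_rot: [-0.176, -3.122, -0.002]
force: [-1.0, 0.2, -0.8]
gripper_width: 0.0138
```

Run:
```python
from h import *
st()
```

```text
t 7.55 tcp [ 0.5113 -0.1849  0.3775] grasp [ 0.5087 -0.1846  0.1976] wyaw -6.45 tiltfix deg x,y [-0.12 -0.85] F [-1.   0.2 -0.8] M [0.02 0.05 0.01] w 0.0138
```

>>> servo_tool(motion=[[[0.001,-0.01,0.002,0,-0.4,0.1],[0.001,-0.01,0.002,0,-0.3,0.1],[0.001,-0.005,0.002,0,0,0],[0,-0.002,0,0,0,0],[0,0,0,0,0,0],[0,0,0,0,0,0],[0,0,0,0,0,0]]])

```text
time_s: 8.25
eef_pos: [0.5153, -0.2115, 0.3836]
tcp_rot: [-0.164, -3.135, -0.005]
force: [0.3, 0.9, -0.4]
gripper_width: 0.0137
```

Run:
```python
from h import *
st()
```

```text
t 8.25 tcp [ 0.5153 -0.2115  0.3836] grasp [ 0.5148 -0.2109  0.2036] wyaw -5.97 tiltfix deg x,y [-0.18 -0.13] F [ 0.3  0.9 -0.4] M [-0.01 -0.03  0.01] w 0.0137
```

Run:
```python
from h import *
st()
for n in("scene","top"):
    f=viewer.grab_frame(n); np.savez(f"{n}4.npz",**f)
    u,v=np.round(proj(f,[.515,-.211,.16])[0]).astype(int); r=30 if n=="top" else 45
    crop(f["image"],max(0,u-r),max(0,v-r),2*r,2*r,6,f"pics/{n}4.png"); print(u-r,v-r)
```

```text
t 8.25 tcp [ 0.5153 -0.2115  0.3836] grasp [ 0.5148 -0.2109  0.2036] wyaw -5.97 tiltfix deg x,y [-0.18 -0.13] F [ 0.3  0.9 -0.4] M [-0.01 -0.03  0.01] w 0.0137
190 93
313 179
```

View pics/scene4.png

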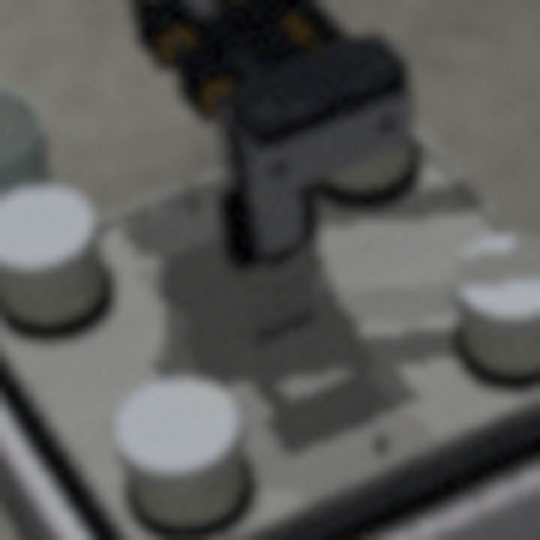

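View pics/top4.png

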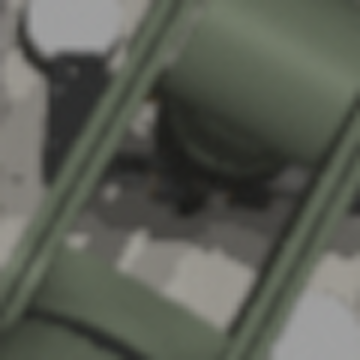

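Run:
```python
from h import *
f=ld("scene4.npz"); g=f["image"]
x0,y0,w,h=212,112,60,55
c=g[y0:y0+h,x0:x0+w].astype(float); c=np.clip((c-30)*2.6,0,255).astype(np.uint8)
s=10; a=cv2.resize(c,None,fx=s,fy=s,interpolation=cv2.INTER_CUBIC); b=a.copy()
G=np.array([.5148,-.2111,.2036-.007]); yaw=np.radians(-6)
def P(p): return tuple(np.round((proj(f,p)[0]-[x0,y0]+.5)*s-.5).astype(int))
def hull(pts,col):
    uv=np.array([P(p) for p in pts],np.int32); cv2.polylines(b,[cv2.convexHull(uv)],True,col,1)
hull(box(*G,yaw,.044,.014,.04),(0,0,255))
t=np.linspace(0,2*np.pi,40); hull([G+[.021*np.cos(q),.021*np.sin(q),zz] for q in t for zz in(-.02,-.025)],(0,255,0))
hull(box(*(G-[0,0,.047]),yaw,.030,.009,.008),(255,0,0))
hull(box(.5136,-.2109,.127,yaw,.032,.011,0),(0,255,255))
cv2.imwrite("pics/e1.png",a); cv2.imwrite("pics/e2.png",b)
```

```text
(no output)
```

View pics/e1.png

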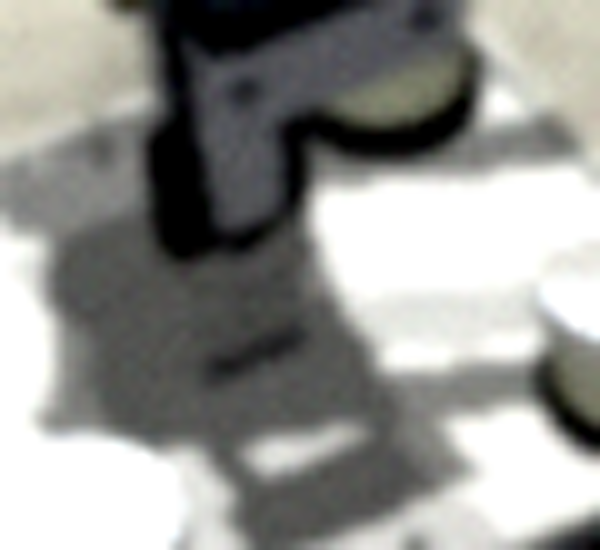

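View pics/e2.png

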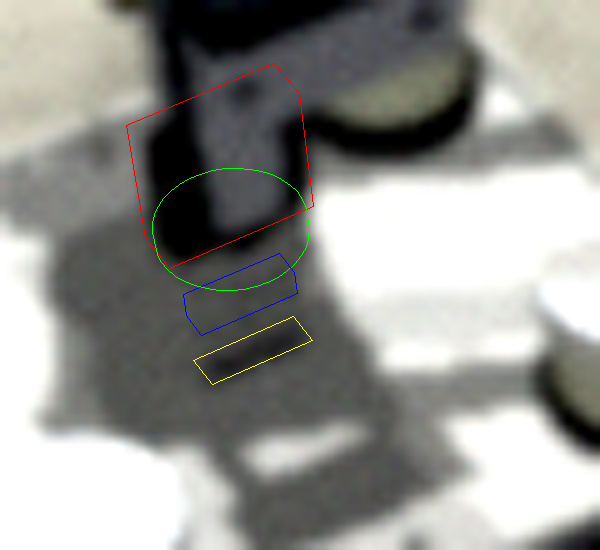

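Run:
```python
from h import *
acc=0;D=[]
for i in range(16):
    f=viewer.grab_frame("scene"); acc=acc+f["image"].astype(float); D.append(f["z_map"])
f["acc"]=acc/16; f["z_map"]=np.median(D,0); np.savez("sceneA.npz",**f); st()
x0,y0,w,h=222,125,36,36
c=(acc/16).mean(2)[y0:y0+h,x0:x0+w]; c=np.clip((c-30)*6,0,255).astype(np.uint8)
d=pts(f)[y0:y0+h,x0:x0+w,2]; d=np.clip((d-.115)/.1*255,0,255).astype(np.uint8)
o=np.hstack([cv2.resize(c,None,fx=11,fy=11,interpolation=cv2.INTER_CUBIC),cv2.resize(d,None,fx=11,fy=11,interpolation=0)])
cv2.imwrite("pics/e3.png",o)
```

```text
t 9.15 tcp [ 0.5152 -0.2118  0.3837] grasp [ 0.5148 -0.2113  0.2037] wyaw -6.0 tiltfix deg x,y [-0.17 -0.12] F [ 0.1  0.6 -1.3] M [ 0.07 -0.04  0.04] w 0.0133
```

View pics/e3.png

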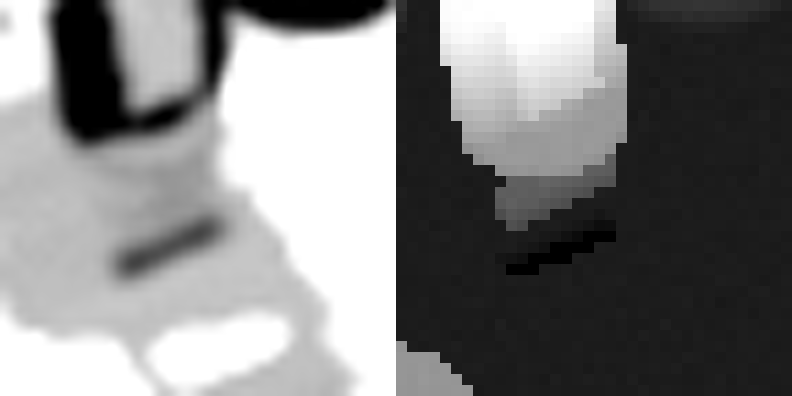

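Run:
```python
from h import *
S=ld("scene0.npz");T=ld("top0.npz");A=ld("sceneA.npz")
print("slot free dims, yaw fixed -6.2")
yaw=np.radians(-6.2)
for n,f,r in(("scene",S,11),("top",T,8)):
    w=win(f,[.5145,-.2125,.127],r)
    for sg in(.35,.5,.65,.8):
        fun=lambda p:resid(f,[box(p[0],p[1],.1265,yaw,p[2],p[3],0)],w,sg)[0]
        x,e=fit(fun,[.5145,-.2125,.032,.011],[.004,.004,.004,.002]); print(n,sg,np.round(x,4),round(e,2))
# depth hole
P=pts(S); 
for thr in(.1245,.122,.119):
    m=dict(S); mk=(P[...,2]<thr); m["image"]=np.repeat((255*mk).astype(np.uint8)[...,None],3,2); w=win(S,[.513,-.211,.127],11)
    fun=lambda p:resid(m,[box(p[0],p[1],.1265,yaw,p[2],p[3],0)],w,.15)[0]
    x,e=fit(fun,[.5136,-.211,.032,.011],[.003,.003,.003,.002]); print("hole",thr,np.round(x,4),round(e,1))
# head silhouette
P=pts(A); mk=(P[...,2]>.137); m=dict(A); m["image"]=np.repeat((255*mk).astype(np.uint8)[...,None],3,2)
g=np.array([.5148,-.2113]); y2=np.radians(-6.0)
t=np.linspace(0,2*np.pi,60)
x0,y0,W,H=win(A,[.5148,-.2113,.155],9)
print(mk[y0:y0+H,x0:x0+W].astype(int))
for zg in(.1967,.1957):
  def polys(p):
    G=np.array([p[0],p[1],zg]); fl=G+np.c_[.021*np.cos(t),.021*np.sin(t),0*t-.025]; fl2=fl+[0,0,.005]
    return [np.vstack([fl,fl2]),box(*(G-[0,0,.047]),y2,.030,.009,.008),box(*(G-[0,0,.034]),y2,.009,.009,.018)]
  ig=np.zeros((H,W),bool); vv=np.mgrid[:H,:W][0]+y0; ig[vv<138]=1
  fun=lambda p:resid(m,polys(p),(x0,y0,W,H),.15,ignore=ig)[0]
  x,e=fit(fun,list(g),[.003,.003]); print("bolt",zg,np.round(x,4),e, resid(m,polys(x),(x0,y0,W,H),.15,ignore=ig)[1].round(1))
```

```text
slot free dims, yaw fixed -6.2
scene 0.35 [ 0.5135 -0.2113  0.0311  0.0115] 9.04
scene 0.5 [ 0.5132 -0.2114  0.0309  0.0113] 6.45
scene 0.65 [ 0.5133 -0.2113  0.0307  0.0107] 4.89
scene 0.8 [ 0.5133 -0.2114  0.0314  0.0102] 4.3
top 0.35 [ 0.5156 -0.214   0.0309  0.0104] 15.23
top 0.5 [ 0.5155 -0.214   0.0305  0.0103] 7.55
top 0.65 [ 0.5154 -0.2139  0.0304  0.0096] 4.8
top 0.8 [ 0.5155 -0.214   0.0307  0.0089] 5.37
hole 0.1245 [ 0.515  -0.2105  0.0306  0.008 ] 7874.3
hole 0.122 [ 0.5149 -0.2098  0.03    0.0063] 498.2
hole 0.119 [ 0.5162 -0.2091  0.0294  0.0051] 231.4
[[1 1 1 1 1 1 1 1 1 1 1 1 1 1 1 1 1 0 0]
 [0 1 1 1 1 1 1 1 1 1 1 1 1 1 1 1 1 0 0]
 [0 1 1 1 1 1 1 1 1 1 1 1 1 1 1 1 1 0 0]
 [0 1 1 1 1 1 1 1 1 1 1 1 1 1 1 1 1 0 0]
 [0 1 1 1 1 1 1 1 1 1 1 1 1 1 1 1 1 0 0]
 [0 1 1 1 1 1 1 1 1 1 1 1 1 1 1 1 1 0 0]
 [0 0 1 1 1 1 1 1 1 1 1 1 1 1 1 1 1 0 0]
 [0 0 1 1 1 1 1 1 1 1 1 1 1 1 1 1 1 0 0]
 [0 0 1 1 1 1 1 1 1 1 1 1 1 1 1 1 0 0 0]
 [0 0 0 1 1 1 1 1 1 1 1 1 1 1 1 1 0 0 0]
 [0 0 0 0 0 1 1 1 1 1 1 1 1 1 1 1 0 0 0]
 [0 0 0 0 0 0 1 1 1 1 1 1 1 1 1 1 0 0 0]
 [0 0 0 0 0 1 1 1 1 1 1 1 1 1 0 0 0 0 0]
 [0 0 0 0 0 1 1 1 1 1 1 1 0 0 0 0 0 0 0]
 [0 0 0 0 0 1 1 1 1 1 0 0 0 0 0 0 0 0 0]
 [0 0 0 0 0 0 1 1 0 0 0 0 0 0 0 0 0 0 0]
 [0 0 0 0 0 0 0 0 0 0 0 0 0 0 0 0 0 0 0]
 [0 0 0 0 0 0 0 0 0 0 0 0 0 0 0 0 0 0 0]
 [0 0 0 0 0 0 0 0 0 0 0 0 0 0 0 0 0 0 0]]
bolt 0.1967 [ 0.515  -0.2091] 622.6543645343186 [-2.060e+01  2.667e+02 -1.000e-01  1.300e+00]
bolt 0.1957 [ 0.5147 -0.21  ] 618.4625653555219 [-2.040e+01  2.657e+02 -1.000e-01  1.200e+00]
```

>>> servo_tool(motion=[[[-0.001,-0.001,-0.004,-0.15,-0.1,-0.2],[0,0,-0.004,0,0,0],[0,0,-0.003,0,0,0],[0,0,-0.002,0,0,0],[0,0,0,0,0,0],[0,0,0,0,0,0],[0,0,0,0,0,0]]])

```text
time_s: 9.85
eef_pos: [0.514, -0.2128, 0.3688]
tcp_rot: [-0.17, -3.136, -0.001]
force: [-0.2, 1.6, -0.0]
gripper_width: 0.0139
```

Run:
```python
from h import *
st()
```

```text
t 9.85 tcp [ 0.514  -0.2128  0.3688] grasp [ 0.5137 -0.2127  0.1888] wyaw -6.22 tiltfix deg x,y [-0.04 -0.08] F [-0.2  1.6 -0. ] M [0.07 0.09 0.09] w 0.0139
```

```bash
cat >> h.py <<'E'
def boltfit(zg,y2,g,n=12,thr=.13,save=None):
    D=[];
    for i in range(n):
        f=viewer.grab_frame("scene"); D.append(f["z_map"])
    f["z_map"]=np.median(D,0)
    if save: np.savez(save,**f)
    P=pts(f); mk=P[...,2]>thr; m=dict(f); m["image"]=np.repeat((255*mk).astype(np.uint8)[...,None],3,2)
    t=np.linspace(0,2*np.pi,60)
    def polys(p):
        G=np.array([p[0],p[1],zg]); fl=G+np.c_[.021*np.cos(t),.021*np.sin(t),0*t-.025]
        return [np.vstack([fl,fl+[0,0,.005]]),box(*(G-[0,0,.047]),y2,.030,.009,.008),box(*(G-[0,0,.034]),y2,.009,.009,.018)]
    c=proj(f,[g[0],g[1]+.002,zg-.04])[0]; W=win(f,[g[0],g[1]+.002,zg-.04],10)
    vlim=proj(f,[g[0],g[1]+.002,zg-.0225])[0,1]
    ig=(np.mgrid[:W[3],:W[2]][0]+W[1])<vlim
    fun=lambda p:resid(m,polys(p),W,.15,ignore=ig)[0]
    return fit(fun,list(g),[.003,.003]),f,W
E
python3 - <<'E'
from h import *
s,M,g=st()
for thr in (.130,):
  (x,e),f,W=boltfit(g[2]-.007,np.radians(-6.2),g[:2],thr=thr,save="sceneB.npz"); print(x.round(4),e)
P=pts(f); x0,y0,w,h=W
print((P[y0:y0+h,x0:x0+w,2]*1000).round(0).astype(int))
E
```

```text
t 9.85 tcp [ 0.514  -0.2128  0.3688] grasp [ 0.5137 -0.2127  0.1888] wyaw -6.22 tiltfix deg x,y [-0.04 -0.08] F [-0.2  1.6 -0. ] M [0.07 0.09 0.09] w 0.0139
[ 0.5138 -0.2116] 797.7540244659963
[[126 190 193 193 192 190 188 195 198 196 195 194 193 191 189 176 174 126
  126 125 127]
 [125 186 189 189 189 186 185 191 195 194 192 191 189 188 185 172 171 126
  125 126 125]
 [126 181 186 186 185 184 182 186 191 190 189 187 186 185 183 168 168 126
  126 125 126]
 [126 174 182 183 182 180 179 181 188 187 185 183 182 181 179 165 163 125
  127 126 127]
 [126 126 177 179 178 177 175 178 184 182 182 180 179 165 163 160 161 144
  126 126 125]
 [126 125 172 175 175 173 172 173 178 179 179 166 166 161 161 160 161 158
  126 126 126]
 [127 125 167 171 171 169 169 167 166 165 164 163 161 161 162 161 160 125
  125 126 127]
 [127 126 126 167 167 166 165 162 161 162 161 161 161 160 161 161 160 126
  126 126 127]
 [126 125 126 161 163 161 160 161 160 161 161 160 161 161 161 161 157 126
  126 126 127]
 [126 125 126 153 160 161 161 160 161 160 161 161 160 160 159 157 126 126
  125 126 126]
 [126 126 126 126
[... 262 characters left out ...]
5 126 126 133 138 138 138 136 135 132 131 110 109 110 126 127
  126 125 126]
 [126 126 125 125 125 126 135 134 134 131 131 108 109 110 126 126 126 126
  126 126 126]
 [126 126 126 127 126 124 123 133 131 109 110 110 126 126 126 125 126 126
  127 126 125]
 [126 126 127 125 126 126 110 110 110 126 126 126 126 126 127 126 127 126
  126 126 127]
 [126 126 126 126 126 127 126 125 126 125 126 126 126 126 127 126 126 125
  126 126 127]
 [126 125 125 126 126 126 126 126 126 126 127 126 126 127 127 127 127 126
  127 126 127]
 [126 126 127 126 126 127 127 126 126 126 126 126 126 126 127 126 126 126
  126 125 125]
 [126 127 126 126 127 125 126 126 126 126 126 126 126 127 125 126 127 126
  127 127 126]]
```

>>> servo_tool(motion=[[[-0.0003,0.0003,-0.001,0,0,0],[0,0,-0.001,0,0,0],[0,0,-0.001,0,0,0],[0,0,-0.001,0,0,0],[0,0,0,0,0,0],[0,0,0,0,0,0],[0,0,0,0,0,0]]])

```text
time_s: 11.15
eef_pos: [0.5136, -0.2125, 0.3644]
tcp_rot: [-0.17, -3.135, -0.001]
force: [1.1, -0.5, -0.7]
gripper_width: 0.014
```

Run:
```python
from h import *
st()
```

```text
t 11.15 tcp [ 0.5136 -0.2125  0.3644] grasp [ 0.5133 -0.2123  0.1844] wyaw -6.22 tiltfix deg x,y [-0.05 -0.08] F [ 1.1 -0.5 -0.7] M [0.06 0.03 0.01] w 0.014
```

>>> servo_tool(motion=[[[0,0,-0.001,0,0,0],[0,0,-0.001,0,0,0],[0,0,-0.001,0,0,0],[0,0,0,0,0,0],[0,0,0,0,0,0]]])

```text
time_s: 11.65
eef_pos: [0.5136, -0.2125, 0.3612]
tcp_rot: [-0.171, -3.136, -0.001]
force: [0.0, -0.2, -1.7]
gripper_width: 0.0137
```

Run:
```python
from h import *
st()
```

```text
t 11.65 tcp [ 0.5136 -0.2125  0.3612] grasp [ 0.5134 -0.2123  0.1812] wyaw -6.23 tiltfix deg x,y [-0.04 -0.07] F [ 0.  -0.2 -1.7] M [ 0.02 -0.03 -0.01] w 0.0137
```

>>> servo_tool(motion=[[[0,0,-0.001,0,0,0],[0,0,-0.001,0,0,0],[0,0,-0.001,0,0,0],[0,0,-0.001,0,0,0],[0,0,0,0,0,0],[0,0,0,0,0,0]]])

```text
time_s: 12.25
eef_pos: [0.5136, -0.2125, 0.3568]
tcp_rot: [-0.17, -3.136, -0.001]
force: [0.3, 0.7, -1.8]
gripper_width: 0.0138
```

Run:
```python
from h import *
s,M,g=st()
(x,e),f,W=boltfit(g[2]-.007,np.radians(-6.2),g[:2],n=3,save="sceneC.npz")
P=pts(f); x0,y0,w,h=W
print((P[y0:y0+h,x0:x0+w,2]*1000).round(0).astype(int))
```

```text
t 12.25 tcp [ 0.5136 -0.2125  0.3568] grasp [ 0.5134 -0.2123  0.1768] wyaw -6.22 tiltfix deg x,y [-0.04 -0.07] F [ 0.3  0.7 -1.8] M [ 0.06 -0.01  0.03] w 0.0138
[[126 181 184 182 180 179 182 186 187 185 184 181 182 178 167 165 164 125
  128 126 125]
 [125 178 178 178 177 176 177 182 183 181 181 179 178 176 161 161 158 126
  126 125 125]
 [126 172 175 175 174 172 171 178 179 178 179 176 175 173 172 157 155 124
  127 125 126]
 [126 168 171 171 169 170 167 173 176 175 173 172 171 169 167 153 151 125
  125 126 126]
 [127 162 167 167 169 165 164 168 173 173 171 170 166 151 149 148 148 127
  126 125 125]
 [125 124 163 165 164 162 161 162 170 169 166 156 154 148 149 149 149 125
  126 126 126]
 [126 126 159 160 159 158 155 160 166 154 154 152 149 149 147 151 149 127
  126 125 124]
 [127 126 155 157 157 157 153 150 150 149 149 149 147 147 149 149 147 126
  127 127 126]
 [125 126 125 152 152 150 147 148 149 149 149 149 149 148 149 147 127 128
  125 126 128]
 [128 128 126 147 149 149 148 148 149 148 149 149 150 147 148 145 125 125
  125 127 125]
 [125 128 126 127 144 148 148 149 149 149 149 148
[... 230 characters left out ...]
6 124 126 122 125 126 125 126 128 125 126 126 126 125 125 125
  125 126 127]
 [126 125 126 125 127 126 127 127 126 127 126 127 126 127 128 126 125 125
  126 125 124]
 [125 125 125 126 126 127 124 125 125 125 125 127 126 128 127 125 127 126
  126 127 126]
 [127 127 126 125 127 126 125 125 125 127 126 124 126 126 127 127 125 125
  125 126 124]
 [127 127 125 124 125 126 126 127 126 128 128 124 125 126 127 125 125 126
  126 127 125]
 [124 127 126 125 127 127 125 125 128 125 127 126 126 125 127 125 127 125
  127 127 125]
 [126 125 124 126 125 125 125 127 127 126 127 125 126 126 127 126 125 124
  126 126 126]
 [126 126 127 127 127 124 124 128 127 126 124 125 125 127 127 127 125 126
  127 125 125]]
```

>>> servo_tool(motion=[[[0,0,-0.0015,0,0,0],[0,0,-0.0015,0,0,0],[0,0,-0.0015,0,0,0],[0,0,-0.0015,0,0,0],[0,0,-0.0015,0,0,0],[0,0,0,0,0,0],[0,0,0,0,0,0]]])

```text
time_s: 13.1
eef_pos: [0.5135, -0.2124, 0.3484]
tcp_rot: [-0.17, -3.135, -0.001]
force: [0.4, -0.2, -0.4]
gripper_width: 0.0136
```

Run:
```python
from h import *
st()
```

```text
t 13.1 tcp [ 0.5135 -0.2124  0.3484] grasp [ 0.5132 -0.2123  0.1684] wyaw -6.22 tiltfix deg x,y [-0.06 -0.1 ] F [ 0.4 -0.2 -0.4] M [-0.01 -0.03 -0.04] w 0.0136
```

>>> servo_tool(motion=[[[0,0,-0.0015,0,0,0],[0,0,-0.0015,0,0,0],[0,0,-0.0015,0,0,0],[0,0,-0.001,0,0,0],[0,0,0,0,0,0],[0,0,0,0,0,0]]])

```text
time_s: 13.7
eef_pos: [0.5135, -0.2125, 0.3425]
tcp_rot: [-0.171, -3.135, -0.001]
force: [-0.6, -0.5, -1.0]
gripper_width: 0.0141
```

Run:
```python
from h import *
st()
```

```text
t 13.7 tcp [ 0.5135 -0.2125  0.3425] grasp [ 0.5132 -0.2123  0.1625] wyaw -6.23 tiltfix deg x,y [-0.05 -0.1 ] F [-0.6 -0.5 -1. ] M [ 0.02  0.06 -0.01] w 0.0141
```

>>> servo_tool(motion=[[[0,0,-0.001,0,0,0],[0,0,-0.001,0,0,0],[0,0,-0.001,0,0,0],[0,0,-0.001,0,0,0],[0,0,0,0,0,0],[0,0,0,0,0,0]]])

```text
time_s: 14.3
eef_pos: [0.5137, -0.2125, 0.3392]
tcp_rot: [-0.17, -3.136, -0.0]
force: [0.3, -0.5, -1.3]
gripper_width: 0.0135
```

Run:
```python
from h import *
st()
```

```text
t 14.3 tcp [ 0.5137 -0.2125  0.3392] grasp [ 0.5136 -0.2125  0.1592] wyaw -6.22 tiltfix deg x,y [-0.02 -0.04] F [ 0.3 -0.5 -1.3] M [ 0.01 -0.01 -0.05] w 0.0135
```

>>> servo_tool(motion=[[[0,0,-0.001,0,0,0],[0,0,-0.001,0,0,0],[0,0,-0.001,0,0,0],[0,0,0,0,0,0],[0,0,0,0,0,0]]])

```text
time_s: 14.8
eef_pos: [0.5137, -0.2125, 0.3382]
tcp_rot: [-0.17, -3.137, 0.0]
force: [-2.7, 0.7, 3.2]
gripper_width: 0.0137
```

Run:
```python
from h import *
st()
```

```text
t 14.8 tcp [ 0.5137 -0.2125  0.3382] grasp [ 0.5137 -0.2125  0.1582] wyaw -6.21 tiltfix deg x,y [ 0.   -0.03] F [-2.7  0.7  3.2] M [ 0.21  0.3  -0.02] w 0.0137
```

>>> servo_tool(motion=[[[0,0,-0.0015,0,0,0],[0,0,-0.0015,0,0,0],[0,0,0,0,0,0]]])

```text
time_s: 15.1
eef_pos: [0.5138, -0.2125, 0.3364]
tcp_rot: [-0.17, -3.137, 0.0]
force: [-2.8, 1.7, 5.1]
gripper_width: 0.0135
```

Run:
```python
from h import *
st()
```

```text
t 15.1 tcp [ 0.5138 -0.2125  0.3364] grasp [ 0.5137 -0.2126  0.1564] wyaw -6.21 tiltfix deg x,y [ 0.01 -0.02] F [-2.8  1.7  5.1] M [0.24 0.45 0.03] w 0.0135
```

>>> servo_tool(motion=[[[-0.0005,0.0002,-0.0015,0,0,0],[0,0,-0.0015,0,0,0],[0,0,0,0,0,0]]])

```text
time_s: 15.4
eef_pos: [0.5135, -0.2124, 0.3353]
tcp_rot: [0.17, 3.136, -0.001]
force: [-3.5, 1.2, 4.8]
gripper_width: 0.0138
```

Run:
```python
from h import *
st()
```

```text
t 15.4 tcp [ 0.5135 -0.2124  0.3353] grasp [ 0.5137 -0.2125  0.1553] wyaw -6.2 tiltfix deg x,y [0.05 0.05] F [-3.5  1.2  4.8] M [0.3  0.5  0.07] w 0.0138
```

>>> servo_tool(motion=[[[0,0,-0.0015,0,0,0],[0,0,-0.0015,0,0,0],[0,0,-0.0015,0,0,0],[0,0,0,0,0,0]]])

```text
time_s: 15.8
eef_pos: [0.5136, -0.2124, 0.3342]
tcp_rot: [0.169, 3.136, -0.002]
force: [-3.1, 1.6, 6.8]
gripper_width: 0.0138
```

Run:
```python
from h import *
st()
```

```text
t 15.8 tcp [ 0.5136 -0.2124  0.3342] grasp [ 0.5137 -0.2125  0.1542] wyaw -6.19 tiltfix deg x,y [0.06 0.05] F [-3.1  1.6  6.8] M [0.41 0.59 0.04] w 0.0138
```

>>> servo_tool(motion=[[[-0.0003,0,-0.002,0,0,0],[0,0,-0.002,0,0,0],[0,0,-0.002,0,0,0],[0,0,0,0,0,0]]])

```text
time_s: 16.2
eef_pos: [0.5135, -0.2123, 0.3329]
tcp_rot: [0.169, 3.135, -0.002]
force: [-4.2, 2.1, 7.3]
gripper_width: 0.0139
```

Run:
```python
from h import *
st()
```

```text
t 16.2 tcp [ 0.5135 -0.2123  0.3329] grasp [ 0.5138 -0.2126  0.1529] wyaw -6.17 tiltfix deg x,y [0.08 0.1 ] F [-4.2  2.1  7.3] M [ 0.43  0.69 -0.  ] w 0.0139
```

>>> servo_tool(motion=[[[-0.0005,0,-0.002,0,-0.1,0],[-0.0005,0,-0.002,0,0,0],[0,0,-0.002,0,0,0],[0,0,0,0,0,0]]])

```text
time_s: 16.6
eef_pos: [0.5129, -0.2123, 0.3323]
tcp_rot: [0.168, 3.132, -0.003]
force: [-3.6, 1.5, 8.4]
gripper_width: 0.0135
```

Run:
```python
from h import *
s,M,g=st()
f=viewer.grab_frame("scene"); P=pts(f); np.savez("sceneD.npz",**f)
uv=proj(f,[[.513,-.17,.127],[.513,-.255,.127],[.47,-.215,.127]]).round().astype(int)
for u,v in uv: print(np.median(P[v-2:v+3,u-2:u+3,2]).round(4))
m=(P[...,2]>.155)&(P[...,2]<.18)&(abs(P[...,0]-.515)<.13)&(abs(P[...,1]+.212)<.13)
n,l=cv2.connectedComponents(m.astype(np.uint8))
for i in range(1,n):
    if (l==i).sum()>80: print("lid",np.median(P[l==i],0).round(4),(l==i).sum())
```

```text
t 16.6 tcp [ 0.5129 -0.2123  0.3323] grasp [ 0.5138 -0.2126  0.1523] wyaw -6.14 tiltfix deg x,y [0.11 0.28] F [-3.6  1.5  8.4] M [ 0.48  0.82 -0.04] w 0.0135
0.1196
0.1204
0.1193
lid [ 0.4162 -0.2707  0.167 ] 128
lid [ 0.592  -0.2863  0.1665] 260
lid [ 0.4417 -0.127   0.1667] 267
lid [ 0.6079 -0.1441  0.1668] 310
```

>>> servo_tool(motion=[[[0.0005,0,-0.0025,0,0.1,0],[0,0,-0.0025,0,0,0],[0,0,-0.0015,0,0,0]]])

```text
time_s: 16.95
eef_pos: [0.5135, -0.2123, 0.3312]
tcp_rot: [0.168, 3.134, -0.003]
force: [-3.8, 1.4, 10.7]
gripper_width: 0.0137
```

```bash
cat >> h.py <<'E'
def lids():
    f=viewer.grab_frame("scene"); P=pts(f); o=[]
    m=(P[...,2]>.155)&(P[...,2]<.18)&(abs(P[...,0]-.515)<.13)&(abs(P[...,1]+.212)<.13)
    n,l=cv2.connectedComponents(m.astype(np.uint8))
    for i in range(1,n):
        if (l==i).sum()>80: o.append(np.median(P[l==i][:,2]))
    print("lids down mm",(1000*(.1737-np.array(o))).round(2)); return f
E
python3 - <<'E'
from h import *
st(); lids()
E
```

```text
t 16.95 tcp [ 0.5135 -0.2123  0.3312] grasp [ 0.5139 -0.2126  0.1512] wyaw -6.13 tiltfix deg x,y [0.12 0.15] F [-3.8  1.4 10.7] M [ 0.58  0.91 -0.01] w 0.0137
lids down mm [7.67 7.88 7.85 8.01]
```

>>> servo_tool(motion=[[[0,0,0,0,0,-3],[0,0,0,0,0,-3],[0,0,0,0,0,-3]]])

```text
time_s: 17.3
eef_pos: [0.5136, -0.2125, 0.3345]
tcp_rot: [0.421, 3.11, -0.006]
force: [-3.3, 0.8, 6.2]
gripper_width: 0.014
```

Run:
```python
from h import *
st(); lids()
```

```text
t 17.3 tcp [ 0.5136 -0.2125  0.3345] grasp [ 0.5142 -0.2133  0.1545] wyaw -15.41 tiltfix deg x,y [0.24 0.18] F [-3.3  0.8  6.2] M [0.34 0.66 0.08] w 0.014
lids down mm [4.5  5.26 4.79 5.04]
```

>>> servo_tool(motion=[[[0,0,-0.003,-0.1,0.1,0],[0,0,-0.003,0,0,0],[0,0,-0.003,0,0,0]]])

```text
time_s: 17.65
eef_pos: [0.514, -0.2124, 0.331]
tcp_rot: [0.423, 3.11, -0.008]
force: [-7.9, 3.0, 22.4]
gripper_width: 0.0141
```

Run:
```python
from h import *
st(); lids()
```

```text
t 17.65 tcp [ 0.514  -0.2124  0.331 ] grasp [ 0.5144 -0.2134  0.151 ] wyaw -15.49 tiltfix deg x,y [0.31 0.12] F [-7.9  3.  22.4] M [1.12 1.66 0.06] w 0.0141
lids down mm [7.77 8.18 8.03 8.24]
```

>>> servo_tool(motion=[[[0,0,0.0003,0,0,-5],[0,0,-0.0005,0,0,-5]]])

```text
time_s: 17.9
eef_pos: [0.5141, -0.2125, 0.3336]
tcp_rot: [0.7, 3.059, -0.01]
force: [-2.4, 1.2, 8.0]
gripper_width: 0.0136
```

Run:
```python
from h import *
st(); lids()
```

```text
t 17.9 tcp [ 0.5141 -0.2125  0.3336] grasp [ 0.5145 -0.2138  0.1537] wyaw -25.79 tiltfix deg x,y [0.4 0.1] F [-2.4  1.2  8. ] M [0.41 0.66 0.08] w 0.0136
lids down mm [5.55 5.9  5.61 5.52]
```

>>> servo_tool(motion=[[[0,0,-0.002,0.2,0,-5],[0,0,-0.002,0.1,0,-5]]])

```text
time_s: 18.15
eef_pos: [0.5144, -0.2132, 0.3326]
tcp_rot: [0.976, 2.982, -0.006]
force: [-4.5, 0.7, 7.9]
gripper_width: 0.0142
```

Run:
```python
from h import *
st(); lids()
```

```text
t 18.15 tcp [ 0.5144 -0.2132  0.3326] grasp [ 0.5149 -0.214   0.1526] wyaw -36.26 tiltfix deg x,y [0.27 0.14] F [-4.5  0.7  7.9] M [0.35 0.8  0.12] w 0.0142
lids down mm [6.7  6.89 6.55 6.73]
```

>>> servo_tool(motion=[[[-0.0005,0.0005,-0.0025,0.15,0.1,-4],[-0.0005,0.0005,-0.0022,0.1,0,-4]]])

```text
time_s: 18.4
eef_pos: [0.5142, -0.2134, 0.3312]
tcp_rot: [1.192, 2.901, -0.005]
force: [-4.0, 0.4, 10.5]
gripper_width: 0.0135
```

Run:
```python
from h import *
st(); lids()
```

```text
t 18.4 tcp [ 0.5142 -0.2134  0.3312] grasp [ 0.5149 -0.2142  0.1513] wyaw -44.69 tiltfix deg x,y [0.28 0.21] F [-4.   0.4 10.5] M [0.28 0.9  0.09] w 0.0135
lids down mm [8.21 8.15 8.09 8.  ]
```

>>> servo_tool(motion=[[[-0.0005,0.0005,-0.0012,0.1,0.1,-5],[-0.0005,0.0005,-0.0014,0.1,0.1,-5]]])

```text
time_s: 18.65
eef_pos: [0.514, -0.2135, 0.3321]
tcp_rot: [1.451, 2.78, -0.006]
force: [-2.6, -0.4, 8.7]
gripper_width: 0.0138
```

Run:
```python
from h import *
st(); lids()
```

```text
t 18.65 tcp [ 0.514  -0.2135  0.3321] grasp [ 0.5146 -0.2147  0.1521] wyaw -55.14 tiltfix deg x,y [0.36 0.19] F [-2.6 -0.4  8.7] M [0.17 0.54 0.13] w 0.0138
lids down mm [ 7.48  7.05 10.23  7.16  7.22]
```

>>> servo_tool(motion=[[[-0.0003,0.0008,-0.0024,0.2,0.1,-4],[-0.0003,0.0008,-0.002,0.2,0.1,-5]]])

```text
time_s: 18.9
eef_pos: [0.5142, -0.2136, 0.3316]
tcp_rot: [1.676, 2.651, -0.006]
force: [-3.5, -0.8, 10.0]
gripper_width: 0.0139
```

Run:
```python
from h import *
st(); lids()
```

```text
t 18.9 tcp [ 0.5142 -0.2136  0.3316] grasp [ 0.5146 -0.2147  0.1516] wyaw -64.58 tiltfix deg x,y [0.33 0.13] F [-3.5 -0.8 10. ] M [-0.08  0.84  0.11] w 0.0139
lids down mm [8.25 7.81 9.66 7.65 7.68]
```

>>> servo_tool(motion=[[[0,0.0006,-0.002,0.2,0.1,-4],[0,0.0006,-0.0018,0.2,0.1,-4]]])

```text
time_s: 19.15
eef_pos: [0.5147, -0.2139, 0.3316]
tcp_rot: [1.867, 2.522, -0.004]
force: [-3.9, 0.4, 10.4]
gripper_width: 0.0138
```

Run:
```python
from h import *
st(); lids()
```

```text
t 19.15 tcp [ 0.5147 -0.2139  0.3316] grasp [ 0.5149 -0.2147  0.1516] wyaw -73.02 tiltfix deg x,y [0.24 0.06] F [-3.9  0.4 10.4] M [0.09 0.75 0.1 ] w 0.0138
lids down mm [8.31 8.12 9.38 7.5  7.6 ]
```

>>> servo_tool(motion=[[[-0.0003,0.0005,-0.0018,0.1,0,-3],[-0.0003,0.0005,-0.0018,0.1,0,-3],[-0.0003,0.0003,-0.0016,0.1,0,-3]]])

```text
time_s: 19.5
eef_pos: [0.5147, -0.2143, 0.3317]
tcp_rot: [2.066, 2.358, -0.002]
force: [-4.3, -0.1, 9.9]
gripper_width: 0.0135
```

Run:
```python
from h import *
st(); lids()
```

```text
t 19.5 tcp [ 0.5147 -0.2143  0.3317] grasp [ 0.5154 -0.2152  0.1517] wyaw -82.45 tiltfix deg x,y [0.29 0.23] F [-4.3 -0.1  9.9] M [0.18 0.85 0.08] w 0.0135
lids down mm [8.62 7.83 8.85 7.42 7.48]
```

>>> servo_tool(motion=[[[-0.0012,0.0018,-0.0018,0.1,0.1,-2],[-0.001,0.0015,-0.0018,0.1,0.1,-2]]])

```text
time_s: 19.75
eef_pos: [0.5138, -0.2132, 0.3321]
tcp_rot: [2.148, 2.277, -0.004]
force: [-1.7, -1.9, 6.9]
gripper_width: 0.0137
```

Run:
```python
from h import *
s,M,g=st(); f=lids(); P=pts(f)
m=(abs(P[...,2]-(g[2]-.027-.0008))<.0025)&(np.hypot(P[...,0]-g[0],P[...,1]-g[1])<.03)
print("flange pts",m.sum(),P[m].min(0).round(4),P[m].max(0).round(4),P[m].mean(0).round(4))
x0,y0,w,h=win(f,[g[0],g[1],.15],26)
cv2.imwrite("pics/k1.png",cv2.resize(np.clip(f["image"][y0:y0+h,x0:x0+w]*1.8,0,255).astype(np.uint8),None,fx=11,fy=11,interpolation=cv2.INTER_CUBIC))
```

```text
t 19.75 tcp [ 0.5138 -0.2132  0.3321] grasp [ 0.515  -0.215   0.1521] wyaw -86.66 tiltfix deg x,y [0.58 0.38] F [-1.7 -1.9  6.9] M [-0.17  0.56  0.19] w 0.0137
lids down mm [7.43 8.42 7.42 7.27]
flange pts 49 [ 0.497  -0.2296  0.1219] [ 0.5364 -0.1917  0.1266] [ 0.5232 -0.206   0.1241]
```

View pics/k1.png

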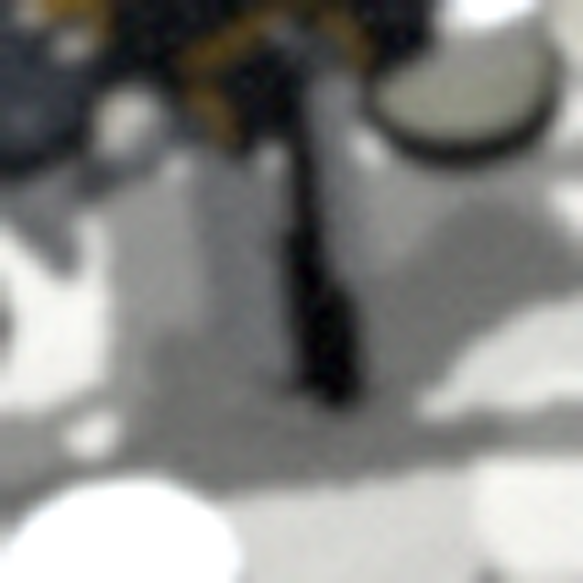

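>>> servo_tool(motion=[[[0,0,-0.0022,0.2,0.1,-1.5],[0,0,-0.0018,0.1,0.1,-1.5]]])

```text
time_s: 20.0
eef_pos: [0.5141, -0.2139, 0.3318]
tcp_rot: [2.212, 2.22, -0.004]
force: [-4.1, 2.8, 11.7]
gripper_width: 0.0139
```

Run:
```python
from h import *
s,M,g=st(); f=lids()
```

```text
t 20.0 tcp [ 0.5141 -0.2139  0.3318] grasp [ 0.5148 -0.2153  0.1518] wyaw -89.79 tiltfix deg x,y [0.44 0.21] F [-4.1  2.8 11.7] M [0.68 1.09 0.18] w 0.0139
lids down mm [7.51 9.57 7.48 7.49]
```

>>> servo_tool(motion=[[[0,0.0005,-0.0014,0.1,0.1,-1.5],[0,0.0005,-0.0014,0.1,0,-1.5]]])

```text
time_s: 20.25
eef_pos: [0.5141, -0.2137, 0.3318]
tcp_rot: [2.273, 2.16, -0.006]
force: [-5.2, 0.6, 10.2]
gripper_width: 0.0138
```

Run:
```python
from h import *
s,M,g=st(); f=lids()
```

```text
t 20.25 tcp [ 0.5141 -0.2137  0.3318] grasp [ 0.5143 -0.215   0.1518] wyaw -92.9 tiltfix deg x,y [0.4  0.06] F [-5.2  0.6 10.2] M [0.19 1.19 0.14] w 0.0138
lids down mm [7.8  9.42 7.34 7.36]
```

>>> servo_tool(motion=[[[0,0.0005,-0.0014,0.1,0.0,-1.2],[0,0.0005,-0.0014,0.1,0,-1.0]]])

```text
time_s: 20.5
eef_pos: [0.514, -0.2136, 0.3318]
tcp_rot: [2.316, 2.115, -0.007]
force: [-4.9, 0.6, 11.0]
gripper_width: 0.0141
```

Run:
```python
from h import *
s,M,g=st(); f=lids()
```

```text
t 20.5 tcp [ 0.514  -0.2136  0.3318] grasp [ 0.5139 -0.2148  0.1518] wyaw -95.19 tiltfix deg x,y [ 0.37 -0.  ] F [-4.9  0.6 11. ] M [0.23 1.09 0.12] w 0.0141
lids down mm [ 7.8  10.03  7.44  7.57]
```

>>> servo_tool(motion=[[[0.0003,0.0003,-0.0014,0.1,0.0,-0.8],[0.0003,0.0003,-0.0014,0.1,0,-0.8]]])

```text
time_s: 20.75
eef_pos: [0.5141, -0.2137, 0.3318]
tcp_rot: [2.348, 2.084, -0.008]
force: [-4.2, 1.0, 10.6]
gripper_width: 0.014
```

Run:
```python
from h import *
s,M,g=st(); f=lids()
```

```text
t 20.75 tcp [ 0.5141 -0.2137  0.3318] grasp [ 0.5137 -0.2146  0.1518] wyaw -96.83 tiltfix deg x,y [ 0.3  -0.13] F [-4.2  1.  10.6] M [0.25 1.23 0.14] w 0.014
lids down mm [7.84 9.99 7.44 7.4 ]
```

>>> servo_tool(motion=[[[0.0003,0.0003,-0.0014,0.1,0.0,-0.8],[0.0003,0.0003,-0.0014,0.1,0,-0.8]]])

```text
time_s: 21.0
eef_pos: [0.5143, -0.2138, 0.3318]
tcp_rot: [2.379, 2.052, -0.009]
force: [-5.1, 0.9, 9.6]
gripper_width: 0.0139
```

Run:
```python
from h import *
s,M,g=st(); f=lids()
```

```text
t 21.0 tcp [ 0.5143 -0.2138  0.3318] grasp [ 0.5135 -0.2145  0.1518] wyaw -98.44 tiltfix deg x,y [ 0.23 -0.25] F [-5.1  0.9  9.6] M [0.22 1.16 0.16] w 0.0139
lids down mm [7.76 9.51 7.5  7.62]
```

>>> servo_tool(motion=[[[-0.0003,0.0003,-0.0014,0.1,-0.1,-0.8],[0,0.0003,-0.0014,0,-0.1,-0.8]]])

```text
time_s: 21.25
eef_pos: [0.5137, -0.2137, 0.3318]
tcp_rot: [2.406, 2.018, -0.007]
force: [-5.7, 1.9, 11.1]
gripper_width: 0.0138
```

Run:
```python
from h import *
s,M,g=st(); f=lids()
```

```text
t 21.25 tcp [ 0.5137 -0.2137  0.3318] grasp [ 0.5132 -0.2144  0.1518] wyaw -100.03 tiltfix deg x,y [ 0.24 -0.15] F [-5.7  1.9 11.1] M [0.43 1.23 0.34] w 0.0138
lids down mm [7.65 9.94 7.17 7.56]
```

>>> servo_tool(motion=[[[0,0,-0.0008,0,0,0.3],[0,0,0,0,0,0]]])

```text
time_s: 21.5
eef_pos: [0.5136, -0.2136, 0.332]
tcp_rot: [2.399, 2.025, -0.008]
force: [-1.2, 0.9, 0.7]
gripper_width: 0.0141
```

Run:
```python
from h import *
s,M,g=st(); f=lids()
```

```text
t 21.5 tcp [ 0.5136 -0.2136  0.332 ] grasp [ 0.5131 -0.2144  0.152 ] wyaw -99.67 tiltfix deg x,y [ 0.26 -0.14] F [-1.2  0.9  0.7] M [0.11 0.33 0.03] w 0.0141
lids down mm [7.57 9.22 7.27 7.35]
```

>>> servo_tool(motion=[[[0,0,0,0,0,0]]])

```text
time_s: 21.65
eef_pos: [0.5136, -0.2135, 0.3319]
tcp_rot: [2.399, 2.025, -0.008]
force: [-0.4, 0.9, 5.7]
gripper_width: 0.014
```

Run:
```python
from h import *
s,M,g=st(); f=lids()
```

```text
t 21.65 tcp [ 0.5136 -0.2135  0.3319] grasp [ 0.5132 -0.2144  0.1519] wyaw -99.67 tiltfix deg x,y [ 0.26 -0.14] F [-0.4  0.9  5.7] M [0.17 0.49 0.14] w 0.014
lids down mm [7.59 9.71 7.31 7.41]
```

Run:
```python
from h import *
s,M,g=st()
D=[];I=[]
for i in range(6):
    f=viewer.grab_frame("scene"); D.append(f["z_map"]); I.append(f["image"])
f["z_map"]=np.median(D,0); f["image"]=np.mean(I,0).astype(np.uint8); np.savez("sceneE.npz",**f)
P=pts(f); gr=f["image"].mean(2)
x0,y0,w,h=win(f,[g[0],g[1],.145],20)
cv2.imwrite("pics/k2.png",cv2.resize(np.clip(f["image"][y0:y0+h,x0:x0+w]*2.0,0,255).astype(np.uint8),None,fx=14,fy=14,interpolation=cv2.INTER_CUBIC))
sub=P[y0:y0+h,x0:x0+w]
print((sub[10:32,8:34,2]*1000).round().astype(int))
print(gr[y0:y0+h,x0:x0+w][10:32,8:34].round().astype(int))
np.set_printoptions(linewidth=200)
```

```text
t 21.7 tcp [ 0.5136 -0.2136  0.3319] grasp [ 0.5131 -0.2144  0.1519] wyaw -99.67 tiltfix deg x,y [ 0.26 -0.15] F [-2.4  1.   3.4] M [0.19 0.44 0.11] w 0.0136
[[118 119 188 195 202 200 199 199 195 119 119 119 180 185 188 187 186 184
  119 120 118 119 119 119 119 119]
 [118 119 118 189 196 196 195 195 192 118 119 119 175 181 183 183 183 181
  119 118 119 119 119 119 117 118]
 [119 118 118 184 193 193 192 191 189 164 163 119 170 177 180 180 178 178
  177 120 118 118 119 119 120 118]
 [120 118 120 179 188 189 187 187 186 164 164 163 164 172 178 178 176 174
  174 117 119 120 121 119 119 120]
 [118 119 120 175 181 187 184 184 182 164 164 164 161 168 173 172 172 170
  169 119 120 119 118 119 120 120]
 [119 117 120 169 177 183 182 180 179 176 163 164 162 164 169 170 169 167
  166 119 119 119 118 118 119 118]
 [119 121 119 163 171 179 178 177 175 172 163 164 163 163 165 166 165 164
  162 119 118 119 119 119 119 119]
 [119 120 119 118 166 174 174 173 173 170 164 163 164 164 161 162 162 160
  159 119 119 119 120 119 119 119]
 [118 120 118 120 161 169 171 169 169 167 164 164 164 163 162 158 158 
[... 3155 characters left out ...]
 5  19  39
   53  59  60  61  63  63  63  62]
 [ 61  62  62  62  61  61  60  61  61  61  52  37  16   6   7   5  15  34
   50  57  59  60  62  63  63  64]
 [ 62  62  61  61  61  60  61  61  60  57  48  34  17   7   6   5  12  32
   49  56  58  59  62  63  64  71]
 [ 62  60  61  62  60  59  59  60  60  57  50  38  27  14   9   4  11  28
   46  54  58  61  62  64  71  85]
 [ 61  61  62  61  61  61  59  59  60  59  56  51  43  30  17  11  14  28
   43  53  58  61  63  68  81  96]
 [ 61  61  61  61  62  61  58  57  58  59  60  58  54  42  31  25  31  38
   48  53  59  62  64  70  83  92]
 [ 62  61  62  62  61  62  60  59  58  58  59  59  56  50  44  42  46  52
   56  60  61  63  63  66  71  74]]
```

View pics/k2.png

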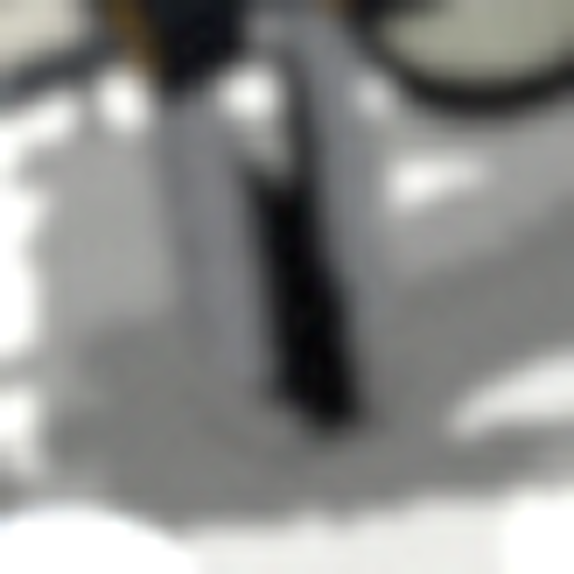

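Run:
```python
from h import *
f=ld("sceneE.npz"); P=pts(f); g=np.array([.5131,-.2144])
gr=f["image"].mean(2)
m=(abs(P[...,2]-.1637)<.0012)&(np.hypot(P[...,0]-g[0],P[...,1]-g[1])<.03)&(gr<48)
q=P[m]; print(m.sum()); r=cv2.minAreaRect(q[:,:2].astype(np.float32)); print(r)
c=q[:,:2].mean(0); u,s,v=np.linalg.svd(q[:,:2]-c); print(c,np.degrees(np.arctan2(v[0,1],v[0,0])))
# flange: points
k=(abs(P[...,2]-.1238)<.0018)&(np.hypot(P[...,0]-g[0],P[...,1]-g[1])<.03); Q=P[k][:,:2]
from scipy.optimize import least_squares
# outer boundary points by angle
a=np.arctan2(Q[:,1]-g[1],Q[:,0]-g[0]); rad=np.hypot(*(Q-g).T); sel=[]
for b in np.arange(-np.pi,np.pi,.2):
    i=np.where((a>=b)&(a<b+.2))[0]
    if len(i): j=i[rad[i].argmax()]; 
    if len(i) and rad[j]>.017: sel.append(Q[j])
sel=np.array(sel); 
rr=least_squares(lambda p:np.hypot(*(sel-p).T)-.0205,g,loss="soft_l1",f_scale=.001); print("flange centre cam",rr.x,len(sel))
# precise tracking of carrier in lids: 
S=ld("scene0.npz")
def lidc(f,z0,z1):
    P=pts(f); m=(P[...,2]>z0)&(P[...,2]<z1)&(abs(P[...,0]-.515)<.13)&(abs(P[...,1]+.212)<.13)
    n,l=cv2.connectedComponents(m.astype(np.uint8)); return [P[l==i].mean(0).round(4) for i in range(1,n) if (l==i).sum()>150]
print(lidc(S,.168,.18)); print(lidc(f,.162,.175))
```

```text
36
((0.5136685967445374, -0.20935796201229095), (0.03704731911420822, 0.012196888215839863), 69.8860092163086)
[ 0.51434497 -0.20814971] 74.15955624070706
flange centre cam [ 0.51420406 -0.21285673] 19
[array([ 0.4251, -0.2713,  0.1736]), array([ 0.5911, -0.2898,  0.1735]), array([ 0.4408, -0.129 ,  0.1736]), array([ 0.6068, -0.1465,  0.1737])]
[array([ 0.5914, -0.29  ,  0.1663]), array([ 0.44  , -0.1291,  0.1666]), array([ 0.6065, -0.1471,  0.1664])]
```

>>> servo_tool(motion=[[[0,0.0006,0,0,0,0.8],[0,0,0,0,0,0]]])

```text
time_s: 22.2
eef_pos: [0.5136, -0.2134, 0.3325]
tcp_rot: [2.384, 2.042, -0.009]
force: [-3.6, 2.5, 5.9]
gripper_width: 0.0139
```

Run:
```python
from h import *
s,M,g=st(); f=lids()
```

```text
t 22.2 tcp [ 0.5136 -0.2134  0.3325] grasp [ 0.5132 -0.2144  0.1525] wyaw -98.83 tiltfix deg x,y [ 0.33 -0.14] F [-3.6  2.5  5.9] M [0.41 0.66 0.02] w 0.0139
lids down mm [7.08 9.58 6.67 6.72]
```

>>> servo_tool(motion=[[[0,0,0.0005,0,0,0],[0,0,0.0005,0,0,0]]])

```text
time_s: 22.45
eef_pos: [0.5136, -0.2134, 0.3342]
tcp_rot: [2.384, 2.042, -0.008]
force: [-1.9, 1.6, 5.3]
gripper_width: 0.0137
```

Run:
```python
from h import *
s,M,g=st(); f=lids()
```

```text
t 22.45 tcp [ 0.5136 -0.2134  0.3342] grasp [ 0.5132 -0.2144  0.1542] wyaw -98.82 tiltfix deg x,y [ 0.32 -0.13] F [-1.9  1.6  5.3] M [ 0.23  0.64 -0.02] w 0.0137
lids down mm [5.43 7.75 5.08 5.03]
```

>>> servo_tool(motion=[[[0,0,0.0004,0,0,0],[0,0,0.0004,0,0,0],[0,0,0.0003,0,0,0]]])

```text
time_s: 22.8
eef_pos: [0.5135, -0.2134, 0.3351]
tcp_rot: [2.383, 2.043, -0.008]
force: [-0.5, -0.2, 0.8]
gripper_width: 0.014
```

Run:
```python
from h import *
s,M,g=st(); f=lids()
```

```text
t 22.8 tcp [ 0.5135 -0.2134  0.3351] grasp [ 0.5131 -0.2144  0.1551] wyaw -98.81 tiltfix deg x,y [ 0.32 -0.13] F [-0.5 -0.2  0.8] M [0.11 0.3  0.01] w 0.014
lids down mm [4.47 7.   4.05 4.24]
```

>>> servo_tool(motion=[[[0,0,0.0002,0,0,0],[0,0,0,0,0,0]]])

```text
time_s: 23.05
eef_pos: [0.5136, -0.2134, 0.3351]
tcp_rot: [2.384, 2.043, -0.008]
force: [-1.7, 1.0, 3.6]
gripper_width: 0.0136
```

Run:
```python
from h import *
s,M,g=st(); f=lids()
```

```text
t 23.05 tcp [ 0.5136 -0.2134  0.3351] grasp [ 0.5132 -0.2144  0.1551] wyaw -98.81 tiltfix deg x,y [ 0.31 -0.13] F [-1.7  1.   3.6] M [0.17 0.46 0.02] w 0.0136
lids down mm [4.32 6.98 4.02 4.34]
```

Seated at 4 mm and steady. Let go.

>>> servo_tool(motion=[[[0,0,0,0,0,0],[0,0,0,0,0,0],[0,0,0,0,0,0],[0,0,0,0,0,0],[0,0,0,0,0,0]]], hand=0.3)

```text
time_s: 23.6
eef_pos: [0.5138, -0.2135, 0.3335]
tcp_rot: [2.383, 2.042, -0.007]
force: [-0.1, -0.1, 0.7]
gripper_width: 0.033
```

Run:
```python
from h import *
s,M,g=st(); f=lids()
```

```text
t 23.6 tcp [ 0.5138 -0.2135  0.3335] grasp [ 0.5136 -0.2145  0.1535] wyaw -98.82 tiltfix deg x,y [ 0.32 -0.07] F [-0.1 -0.1  0.7] M [-0.03  0.07  0.01] w 0.033
lids down mm [4.37 4.23 4.07]
```

>>> servo_tool(motion=[[[0,0,0.003,0,0,0],[0,0,0.006,0,0,0],[0,0,0.01,0,0,0],[0,0,0.02,0,0,0],[0,0,0.03,0,0,0],[0,0,0.04,0,0,0],[0,0,0.04,0,0,0],[0,0,0.02,0,0,0],[0,0,0,0,0,0]]])

```text
time_s: 24.55
eef_pos: [0.5118, -0.2122, 0.5143]
tcp_rot: [2.381, 2.04, -0.006]
force: [0.2, 0.2, -0.9]
gripper_width: 0.0328
```

Run:
```python
from h import *
s,M,g=st(); f=lids(); P=pts(f)
np.savez("sceneF.npz",**f)
x0,y0,w,h=170,90,140,105
crop(f["image"],x0,y0,w,h,5,"pics/f1.png")
t=viewer.grab_frame("top"); crop(t["image"],300,165,90,90,6,"pics/f2.png")
```

```text
t 24.55 tcp [ 0.5118 -0.2122  0.5143] grasp [ 0.5121 -0.2135  0.3343] wyaw -98.82 tiltfix deg x,y [0.41 0.07] F [ 0.2  0.2 -0.9] M [-0.1   0.03  0.06] w 0.0328
lids down mm [4.12 4.47 4.07 4.23]
```

View pics/f1.png

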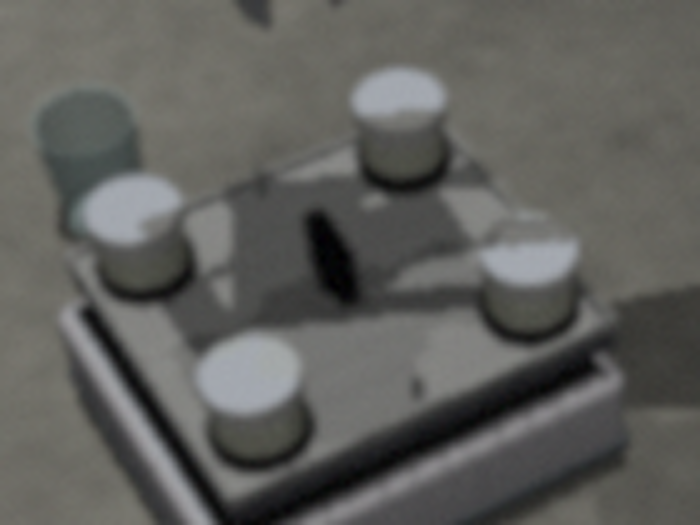

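Run:
```python
from h import *
f=ld("sceneF.npz"); P=pts(f)
m=(abs(P[...,2]-.1665)<.0015)&(np.hypot(P[...,0]-.514,P[...,1]+.213)<.03)
q=P[m][:,:2].astype(np.float32); print(m.sum(),cv2.minAreaRect(q))
mk=(P[...,2]>.130)&(np.hypot(P[...,0]-.514,P[...,1]+.213)<.05); g=dict(f); g["image"]=np.repeat((255*mk).astype(np.uint8)[...,None],3,2)
w=win(f,[.514,-.213,.147],16)
for a in(-90,-97,-104):
    fun=lambda p:resid(g,[box(p[0],p[1],.1478,p[2],.044,.014,.04)],w,.15)[0]
    x,e=fit(fun,[.514,-.213,np.radians(a)],[.003,.003,.08]); print(x.round(4),np.degrees(x[2]),e)
```

```text
39 ((0.5151674151420593, -0.210621178150177), (0.04359164834022522, 0.01130587700754404), 80.72026062011719)
[ 0.5156 -0.2103 -1.7836] -102.19125486638019 912.4704574450234
[ 0.5156 -0.2106 -1.7778] -101.85946968862453 902.0538409817223
[ 0.5155 -0.2111 -1.7789] -101.92539651089994 895.6864097286956
```

Run:
```python
from h import *
st(); print(workorder.job_done())
```

```text
t 24.65 tcp [ 0.5115 -0.2121  0.5105] grasp [ 0.5108 -0.2128  0.3305] wyaw -98.81 tiltfix deg x,y [ 0.23 -0.22] F [ 0.3 -0.2 -0.6] M [-0.09  0.09 -0.02] w 0.0331
the job is handed in; nothing more can be done
None
```

The T-bolt now holds the carrier down on its own, and I handed the job in at about 24.7 s. I took it from the rack, passed it through the slot and pressed the carrier to 7–8 mm down. Then I turned it clockwise to its stop, let it rise into its seat and let go.

**Last checks:**
- **Seat:** after I let go and drew the arm back, the jar lids stood 4.1–4.5 mm below their free height. The bolt's seat should hold the carrier 4 mm down.
- **Turn:** the wing is upright and across the slot. The tool turned about 93°. Two camera fits gave 93° and 96°, so the exact angle is uncertain by a few degrees.
- **Other items:** I moved none of them. In the last picture I viewed, the beaker and jars look undisturbed. I did not look at the pin or the bottle again.

**Close to the limits:**
- **Press force:** it peaked once at about 22 N measured, about 24 N on the carrier against the 25 N limit. The carrier had started to rise and I pressed it down again too hard.
- **Stop moment:** it read 0.34 N m when I met the stop, over the 0.3 N m limit. About 0.12–0.16 N m of moment was already there before the stop, so I put the stop's own share at roughly 0.2 N m. I could not measure that share directly. I backed off at once.
- **Freeing it:** the bolt stuck briefly at the stop, and turning it back about 1° let it rise into its seat.

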